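Lay out the seasoning tray

ROBOT

A 6-joint arm with a two-finger parallel gripper is mounted at the origin on a cart in front of the work surface, level with it; the furniture and walls round the work are solid. World frame = base frame: x ahead of the robot, y to its left, z up, the work surface at z = 0. Lengths are in m, angles in rad, forces in N, time in s.
With the tool pointing down it reaches from about 0.325 to 0.775 m from the base axis. Payload 9.3 kg.
Tool frame: the origin (TCP) lies at the very end of the fingers, on their centre line; the grasp point (between the pads) lies 19 mm behind it; z points along the fingers, y is the line along which they close (so a half turn about z gives the same grasp; the last joint's range is limited). The gripper opens to 85 mm and grips with 20 to 120 N. Pads are 22 mm wide; open, the fingers measure 114 mm over their backs; the gripper's body (76 mm by 85 mm) begins 54 mm behind the grasp point. The pads swing forward as they close: fully open they stand 13 mm farther back than shut.
Start: joints at [0.999, 0.259, 0.021, 1.334, 0, 1.418], TCP at [0.224, 0.502, 0.195] pointing down, gripper open.
Joint ranges: [-3.04, 3.04], [-0.91, 1.82], [-1.04, 1.36], [-1.92, 1.95], [-1.52, 1.45], [-3.14, 3.14]. Speed limits (rad/s): [2.22, 2.22, 2.79, 3.14, 3.14, 3.14].

INTERFACE

Orientations are given as a unit quaternion [w, x, y, z].
In Python, from bench import read_state, capture, hand_in, boxes_of, cut_out gives the robot as it stands. The module is installed in compiled form; this text tells all that it offers.
- The arm moves only by the tool carry_out, never from a script. Its argument "deltas" is a list that holds one entry, the list of rows, each a list of 7 numbers: the shift along the tool's x, y, z in mm, then the turn, a rotation vector about the tool's x, y, z in degrees, then the finger opening in mm, from 0 to 85.4. In form: [[[tx, ty, tz, rx, ry, rz, fingers], ...]]. A call has 1 to 5 rows; each row shifts and turns the commanded pose from where the row before left it, along the tool's axes as they then stand; what a row does not reach is not made up. A row lasts 1/12 s, in which the tool goes at most 41.7 mm and 7.16 degrees, less where a joint would pass 70% of its speed; a pose out of reach is approached as far as the arm can. A call with a gripper value outside its range is refused whole. The fingers move at their own pace and stop on an object; "grip_force" is the grip in N (left out, the last holds). Time passes only in rows, so rows that do not move let the fingers close. It gives the time, the measured TCP pose, the force, the opening and the grip force at its end, in the units of the state.
- read_state(): the state, without advancing time (a new reading comes with each control period).
- capture(name): name is "scene" or "top" or "wrist"; returns a dict with "frame" (400x640x3 uint8, blue, green, red), "range_z" (400x640 float32, m along the optical axis (not along the pixel's ray), 0 where there is no reading), "intrinsics" (3x3 intrinsics, pixels), "rvec" (rotation vector, rad) and "tvec" (3), from world to camera coordinates, as OpenCV has them; the wrist camera has in their place "T_tool_cam" (4x4, takes a point from camera to tool coordinates, whose origin is the TCP and whose axes are the flange's). Camera axes: x right, y down, z forward; pixel columns grow to the right and rows downward; lengths in m; the calibration is good to about 2 mm. The wrist camera is an equidistant fisheye: a pixel r from the principal point sees the ray r / f radians off the axis. A picture is of the moment at which its call begins: read the wrist's pose just before it.
- hand_in(): hands the job in; it is judged then, once.
Trained networks look in a picture, given as the dict that the camera call returned (one of the last four; its "shot" number tells which), for a name from the list of things; names that differ only in an ending like _2 or _b are one class to them, and where a whole thing is asked for, a point or a joint stands for the part that bears it (a point fixed in the world has none). Each returns a list of dicts, best first, with "p" (0 to 1); they miss things now and then, are a little off and sometimes report something else, mostly with a low value. They report only what shows in the picture. A call takes as long as a camera call.
- boxes_of(picture, label): "at" ([x, y, z] in m, in world coordinates, good to about 4 mm: the middle of the surface that is visible of it).
- cut_out(picture, label): "region" (400x640 bool, what is visible of it).
The state is a dict: "clock": time; "joint_positions": joint angles; "joint_velocities": joint speeds; "joint_efforts": joint torques, N m; "tcp_pos": TCP position; "eef_rot": TCP orientation; "ft_force": force on the tool from outside, world axes, zero at the start; "torque": the same for the moment, N m; "width": opening from 0.0 (shut) to 1.0 (fully open); "grip_force": force on a finger pad.
Only numpy, scipy, OpenCV 4.12 (cv2) and the standard library are available. Lean on these libraries where they do the work, as an engineer would, in place of code of your own. Each camera call takes 0.05 s, during which the arm holds its last target. There are 200 camera calls.

TASK

Lay out the wooden seasoning tray for service: stand the brown pepper mill in the green saucer, the gold-lidded spice jar in the red saucer and the empty cup in the blue saucer, all upright, and lay the lemon in the yellow saucer, each sitting flat in the middle of its saucer. The dark-lidded jar and the cup with the purple flowers do not belong on it: leave both standing where they are.

Things in the scene. Friction and masses are not known exactly. Their poses are not given: they have to be found in the camera images.
- pepper_mill: Loose turned dark-brown wooden pepper mill, upright, round, 173 mm tall; origin at the middle of its underside, z up. Diameter 52 mm from 0 to 67 mm height, 40 mm at the waist at 67 to 88 mm, 48 mm at 88 to 110 mm, head 50 mm from 110 to 162 mm, small 13 mm knob on top. The head does not turn here. About 0.26 kg.
- gold_jar: Loose glass spice jar with a gold-yellow lid, reddish contents, upright, round, 44 mm across, 100 mm tall (lid from 80 to 100 mm); origin at the middle of its underside. About 0.11 kg. Belongs on the tray.
- dark_jar: Loose glass spice jar with a dark lid and green label, upright, round, 41 mm across, 104 mm tall; origin at the middle of its underside. Must stay where it is.
- lemon_mid (a point): Middle of the loose yellow lemon, which lies on its side: 72 mm long along its x axis, 57 mm wide along y, 58 mm high along z; this point is 29 mm above its underside. It can roll. About 0.11 kg.
- cup_axis (a point): Point at the middle of the underside of the loose white empty cup, upright, 74 mm tall, tapering from 48 mm across at the foot to 60 mm at the rim; the gold-yellow handle sticks out along -x to 50 mm from this point, 8 mm thick, between 20 and 66 mm height. Grip it across its y axis, outside, below the rim. About 0.12 kg. Belongs on the tray.
- flower_cup: Loose white cup of the same shape with purple flowers on its filling, 86 mm tall with the flowers, standing upright. Its origin is on the underside, 10 mm from the cup's axis towards the handle; the handle points along -x. Must stay where it is.
- yellow_saucer: Round yellow saucer, 86 mm across, fixed on the wooden tray; origin under its middle, 4 mm above the worktop; its floor is 3 mm above the origin and 76 mm wide, its lip 9 mm above the origin. It takes the lemon. The tray: a square of 224 mm with a rim 12 mm high and a low steel loop handle on two sides; the four saucers stand on it in a square with their middles 104 mm apart.
- red_saucer: Round red saucer, 86 mm across, fixed on the wooden tray; origin under its middle, 4 mm above the worktop; its floor is 3 mm above the origin and 76 mm wide, its lip 9 mm above the origin. It takes the gold-lidded jar.
- blue_saucer: Round blue saucer, 86 mm across, fixed on the wooden tray; origin under its middle, 4 mm above the worktop; its floor is 3 mm above the origin and 76 mm wide, its lip 9 mm above the origin. It takes the empty cup.
- green_saucer: Round green saucer, 86 mm across, fixed on the wooden tray; origin under its middle, 4 mm above the worktop; its floor is 3 mm above the origin and 76 mm wide, its lip 9 mm above the origin. It takes the pepper mill.

How it is judged:
At the end, for the whole second after the job is handed in: Mill in green, gold-lidded jar in red, empty cup in blue: axis within 18 mm of the saucer's middle, down on its floor (5 mm), upright within 0.1 rad; lemon's middle within 20 mm of the yellow one's and under 46 mm high; dark jar and flower cup upright, within 20 mm of their start; all at rest (horizontal distance between pepper_mill and green_saucer below 0.018 m and height (world z) of each of pepper_mill, gold_jar, cup_axis below 0.012 m and angle between each of pepper_mill, gold_jar, cup_axis's own z axis and vertical below 0.1 rad and horizontal distance between gold_jar and red_saucer below 0.018 m and horizontal distance between cup_axis and blue_saucer below 0.018 m and horizontal distance between lemon_mid and yellow_saucer below 0.02 m and height (world z) of lemon_mid below 0.046 m and linear speed of each of pepper_mill, gold_jar, dark_jar, flower_cup, lemon, empty_cup below 0.02 m/s and distance of each of dark_jar, flower_cup from where it was at the start of the episode below 0.02 m and angle between each of dark_jar, flower_cup's own z axis and vertical below 0.15 rad); the robot touches nothing.
It fails at once if the dark-lidded jar was moved or tipped (distance of dark_jar from where it was at the start of the episode above 0.03 m or angle between dark_jar's own z axis and vertical above 0.4 rad).
It fails at once if the flower cup was moved or tipped (distance of flower_cup from where it was at the start of the episode above 0.03 m or angle between flower_cup's own z axis and vertical above 0.4 rad).
It also fails if it takes over 115 s, if anything falls off the work surface, if the arm or the gripper's body presses on something with over 40 N, if the wrist force passes 120 N, or if a joint passes its speed limit or range.

## Working session

There is one attempt and no reset: what is moved stays moved. The work goes in short steps, Python scripts to look and compute and a tool call to move; the robot and the scene stay as the last step left them, time stands still between calls to the robot, and variables do not carry over. Pictures are saved under pics/ and viewed, at most 14 in all, crops included, and the job is handed in when it is done.

Besides the shell and the picture viewer there is one more tool, called after "Emit:" as name(argument=value, ...) on one line, values as JSON. carry_out: Moves the arm, as the interface text tells. Its arguments: {"type":"object","properties":{"deltas":{"type":"array","items":{"type":"array","items":{"type":"array","items":{"type":"number"}}}},"grip_force":{"type":"number"}},"required":["deltas"]}

```bash
mkdir -p pics; cat > h.py <<'E'
import numpy as np, cv2
from bench import *
from scipy.spatial.transform import Rotation as R
def cloud(p, m):
    v,u=np.nonzero(m&(p["range_z"]>0)); z=p["range_z"][v,u]; K=p["intrinsics"]
    c=np.c_[(u-K[0,2])/K[0,0]*z,(v-K[1,2])/K[1,1]*z,z]
    Rm=cv2.Rodrigues(np.array(p["rvec"],float))[0]
    return (c-np.array(p["tvec"]).ravel())@Rm
E
python3 - <<'E'
from h import *
s=read_state(); print(s)
ps={n:capture(n) for n in("scene","top")}
for n,p in ps.items():
    cv2.imwrite(f"pics/{n}0.png",p["frame"])
    for l in "pepper_mill gold_jar dark_jar lemon_mid cup_axis flower_cup yellow_saucer red_saucer blue_saucer green_saucer".split():
        b=boxes_of(p,l); c=cut_out(p,l)
        print(n,l,[(np.round(x["at"],3).tolist(),round(x["p"],2)) for x in b[:2]])
        if c:
            q=cloud(p,c[0]["region"]); 
            if len(q): print("   ",len(q),round(c[0]["p"],2),np.round(np.percentile(q,[3,50,97],axis=0),3).tolist(), "px",np.round(np.argwhere(c[0]["region"]).mean(0)).tolist())
E
```

```text
{'clock': 0.0, 'joint_positions': array([ 9.99438954e-01,  2.59220948e-01,  2.07554586e-02,  1.33369532e+00,
       -2.20475151e-05,  1.41817652e+00]), 'joint_velocities': array([-5.18297002e-04, -8.88784431e-04, -3.94434576e-04, -2.76580445e-04,
        3.60542869e-04,  2.00268051e-05]), 'joint_efforts': array([-1.91952655e-03, -5.55645490e+01,  3.44531965e+01,  1.37066399e-02,
       -2.40456093e-04, -9.70413510e-06]), 'tcp_pos': array([0.223475 , 0.5021922, 0.1939481]), 'eef_rot': array([-2.31295107e-04,  2.07842455e-01,  9.78162077e-01, -6.41929999e-04]), 'ft_force': array([ 0.31455265,  0.57351249, -0.05133086]), 'torque': array([ 0.02690941, -0.03462931, -0.01404302]), 'grip_force': 0.0, 'width': 1.0010846850406534}
scene pepper_mill [([0.594, -0.216, 0.097], 0.8)]
    696 0.8 [[0.584, -0.23, -0.002], [0.595, -0.215, 0.083], [0.707, -0.125, 0.163]] px [226.0, 382.0]
scene gold_jar [([0.422, -0.066, 0.068], 0.9)]
    416 0.85 [[0.407, -0.077, 0.011], [0.421, -0.066, 0.072], [0.447, -0.036, 0.102]] px [231.0, 306.0]
scene dark_jar [([0.579, -0.061, 0.066], 0.93), ([0.552, 0.204, 
[... 2112 characters left out ...]
2, 0.016], [0.45, -0.356, 0.063], [0.477, -0.329, 0.078]] px [238.0, 465.0]
top yellow_saucer [([0.598, -0.191, 0.145], 0.7), ([0.554, 0.205, 0.01], 0.57)]
    785 0.61 [[0.519, 0.166, 0.003], [0.555, 0.203, 0.007], [0.589, 0.238, 0.013]] px [194.0, 246.0]
top red_saucer [([0.419, 0.278, 0.008], 0.58)]
    870 0.82 [[0.387, 0.241, 0.002], [0.425, 0.278, 0.007], [0.462, 0.313, 0.014]] px [243.0, 215.0]
top blue_saucer [([0.527, 0.304, 0.011], 0.62)]
    855 0.85 [[0.488, 0.266, 0.002], [0.525, 0.304, 0.007], [0.563, 0.34, 0.014]] px [205.0, 207.0]
top green_saucer [([0.453, 0.178, 0.007], 0.6)]
    848 0.89 [[0.416, 0.139, 0.002], [0.453, 0.176, 0.007], [0.49, 0.213, 0.015]] px [233.0, 255.0]
```

View pics/scene0.png

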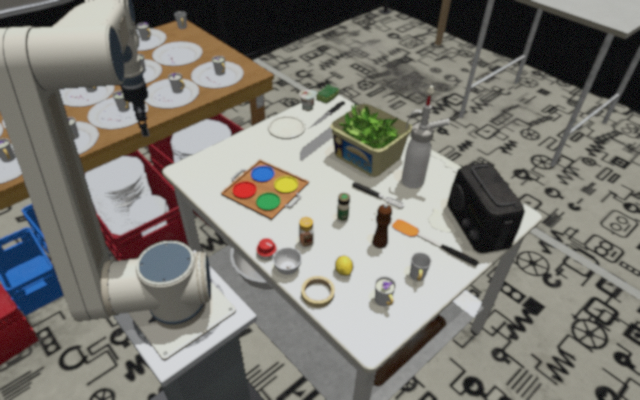

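View pics/top0.png

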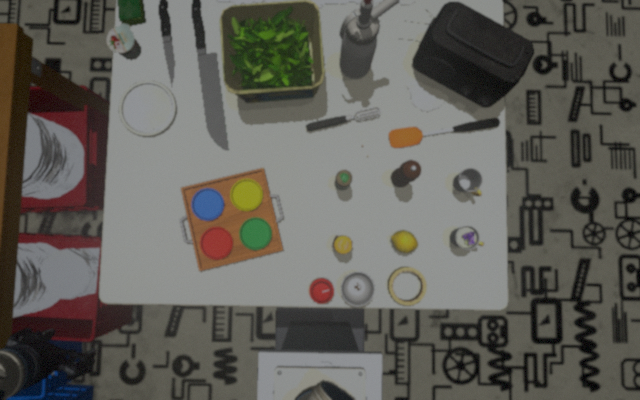

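The scene view shows the tray around px (265,190) and the loose items at the right: gold jar (306,231), dark jar (343,207), mill (382,226), lemon (344,265), cup (420,266) and flower cup (385,291). The top view agrees: saucers at red (216,243), blue (207,205), green (256,234) and yellow (246,195), cup handle towards the lower right at (475,192). Next I fit the axes, the lemon's direction and the handle's direction.

```bash
cat >> h.py <<'E'
from scipy.optimize import least_squares
def fitc(q,r,g):
    f=lambda c:np.hypot(q[:,0]-c[0],q[:,1]-c[1])-(r(q[:,2]) if callable(r) else r)
    o=least_squares(f,g,loss="soft_l1",f_scale=.002); return o.x,np.median(abs(f(o.x)))
E
python3 - <<'E'
from h import *
ps={n:capture(n) for n in("scene","top")}
spec={"gold_jar":(.022,.07,.097,(.43,-.047)),"dark_jar":(.0205,.07,.100,(.587,-.047)),"pepper_mill":(.025,.114,.158,(.604,-.2)),
"cup_axis":(lambda z:.024+.006*z/.074,.015,.07,(.593,-.365)),"flower_cup":(lambda z:.024+.006*z/.074,.015,.07,(.45,-.36))}
for l,(r,a,b,g) in spec.items():
    Q=[]
    for n,p in ps.items():
        m=boxes_of(p,l); C=cut_out(p,l)
        if not C: print("none",l,n); continue
        q=cloud(p,C[0]["region"]); q=q[np.hypot(*(q[:,:2]-g).T)<.036]
        top=q[q[:,2]>np.percentile(q[:,2],90)-.006] if len(q) else q
        s=q[(q[:,2]>a)&(q[:,2]<b)]
        if len(s)>10: print(l,n,len(s),[np.round(v,4) for v in fitc(s,r,g)],"top z",np.round(np.percentile(q[:,2],97),3)); Q.append(s)
    print("  both",np.round(fitc(np.vstack(Q),r,g)[0],4))
p=ps["top"];s=ps["scene"]
# lemon outline, by colour
for n,q in ps.items():
    f=q["frame"]; hsv=cv2.cvtColor(f,cv2.COLOR_BGR2HSV)
    P=cloud(q,np.ones((400,640),bool)); V,U=np.nonzero(q["range_z"]>0); H=hsv[V,U]
    near=(np.hypot(P[:,0]-.437,P[:,1]+.204)<.06)&(P[:,2]>.012)&(P[:,2]<.07)&(H[:,1]>100)
    L=P[near]; 
    def ell(v,L=L):
        c,s_=np.cos(v[2]),np.sin(v[2]); d=L-[v[0],v[1],.029]
        x=c*d[:,0]+s_*d[:,1]; y=-s_*d[:,0]+c*d[:,1]
        return (np.sqrt((x/.036)**2+(y/.0285)**2+(d[:,2]/.029)**2)-1)*.03
    best=min((least_squares(ell,[.437,-.204,t],loss="soft_l1",f_scale=.002) for t in(0,.8,1.57,2.4)),key=lambda o:o.cost)
    print("lemon",n,len(L),np.round(best.x,4),best.cost,"zmax",np.percentile(L[:,2],97), np.degrees(best.x[2])%180)
    hd=(np.hypot(P[:,0]-.594,P[:,1]+.367)<.08)&(H[:,1]>110)&(H[:,0]>12)&(H[:,0]<40)&(P[:,2]>-.01)&(P[:,2]<.08)
    print("handle",n,hd.sum(),np.round(np.median(P[hd],0),3) if hd.any() else "")
    for l in("yellow","red","blue","green"):
        C=cut_out(q,l+"_saucer")
        for c in C[:2]:
            m=c["region"]; a=cloud(q,m); a=a[a[:,2]<.02]; (cx,cy),rr=cv2.minEnclosingCircle(a[:,:2].astype(np.float32)*1000) 
            print(l,n,round(c["p"],2),np.round(a.mean(0),4),np.round((np.percentile(a,1,0)+np.percentile(a,99,0))/2,4), "floor",round(float(np.median(a[:,2])),4))
t=p["frame"][120:280,320:520]; cv2.imwrite("pics/top_crop.png",cv2.resize(t,None,fx=4,fy=4,interpolation=cv2.INTER_CUBIC)[:600,:800])
E
```

```text
gold_jar scene 112 [array([ 0.4312, -0.0518]), np.float64(0.0017)] top z 0.102
gold_jar top 60 [array([ 0.4287, -0.0488]), np.float64(0.0018)] top z 0.103
  both [ 0.4303 -0.051 ]
dark_jar scene 88 [array([ 0.5934, -0.0506]), np.float64(0.0015)] top z 0.106
dark_jar top 34 [array([ 0.5899, -0.0486]), np.float64(0.0003)] top z 0.107
  both [ 0.5916 -0.0495]
pepper_mill scene 218 [array([ 0.6115, -0.2031]), np.float64(0.002)] top z 0.163
pepper_mill top 239 [array([ 0.6089, -0.2053]), np.float64(0.0025)] top z 0.169
  both [ 0.6108 -0.2038]
cup_axis scene 364 [array([ 0.5972, -0.37  ]), np.float64(0.0018)] top z 0.073
cup_axis top 344 [array([ 0.5937, -0.3638]), np.float64(0.0018)] top z 0.074
  both [ 0.5949 -0.3656]
none flower_cup scene
flower_cup top 390 [array([ 0.4537, -0.3608]), np.float64(0.0062)] top z 0.077
  both [ 0.4537 -0.3608]
lemon scene 252 [ 0.4442 -0.2089  0.9596] 0.0005415125740741291 zmax 0.05825821844981421 54.98237181157928
handle scene 8 [ 0.56  -0.398  0.054]
yellow scene 0.69 [0.5586 0.1984 0.0068] [0.5569 0.1963 0.0075] floor 0.0067
red scene 0.76 [0.4307 0.2744 0.0058] [0.4295 0.2746 0.0063] floor 0.0059
blue scene 0.78 [0.5281 0.2998 0.0068] [0.5265 0.2966 0.0078] floor 0.0067
blue scene 0.29 [ 0.582  -0.0618  0.0082] [ 0.5909 -0.0584  0.0071] floor 0.0081
green scene 0.62 [0.4558 0.1722 0.0074] [0.4542 0.1697 0.0073] floor 0.0072
lemon top 392 [ 0.4375 -0.2089  0.6961] 0.0007494260097693905 zmax 0.057542462750526165 39.88154471163883
handle top 5 [ 0.563 -0.39   0.065]
yellow top 0.79 [0.5531 0.2025 0.0072] [0.5538 0.2016 0.0082] floor 0.0068
red top 0.57 [0.4258 0.2767 0.0072] [0.4256 0.2755 0.0082] floor 0.0068
blue top 0.7 [0.5266 0.3026 0.0073] [0.5265 0.3018 0.0083] floor 0.0068
green top 0.71 [0.4523 0.1757 0.0072] [0.4524 0.1748 0.0083] floor 0.0068
```

View pics/top_crop.png

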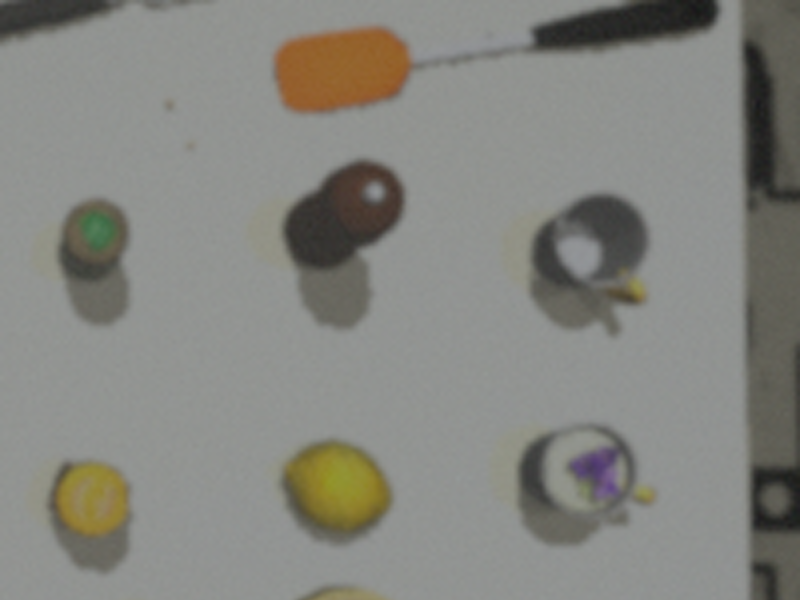

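The crop shows the cup at crop px (590,240) with its handle at (632,290), pointing about -x/-y. The lemon is at (335,487), with its long axis running to the lower right. The fits from the two views agree to a few mm, and the heights (102, 168, 74 and 58 mm, floor 7 mm) match the text. First I square the tool to the world axes and go over the gold jar.

Emit:
carry_out(deltas=[[[0,0,0,0,0,-6,85],[0,0,0,0,0,-6,85],[0,0,0,0,0,-6,85],[0,0,0,0,0,-6,85],[0,0,0,0,0,0,85]]])

```text
clock: 4.02
tcp_pos: [0.2236, 0.5025, 0.1946]
eef_rot: [-0.0, -0.002, 1.0, -0.0]
ft_force: [0.2, 0.1, -0.8]
width: 0.996
grip_force: 0.0
```

Emit:
carry_out(deltas=[[[-14,-37,0,0,0,0,85],[-14,-37,0,0,0,0,85],[-14,-37,0,0,0,0,85],[-14,-37,0,0,0,0,85],[-14,-37,0,0,0,0,85]]])

```text
clock: 4.43
tcp_pos: [0.2937, 0.3159, 0.1946]
eef_rot: [0.0, 0.002, 1.0, 0.0]
ft_force: [2.2, 1.7, -0.2]
width: 0.998
grip_force: 0.0
```

Emit:
carry_out(deltas=[[[-14,-37,0,0,0,0,85],[-14,-37,0,0,0,0,85],[-14,-37,0,0,0,0,85],[-14,-37,0,0,0,0,85],[-14,-37,0,0,0,0,85]]])

```text
clock: 4.85
tcp_pos: [0.3639, 0.1307, 0.1949]
eef_rot: [0.0, 0.002, 1.0, 0.0]
ft_force: [1.5, 1.4, 0.3]
width: 0.995
grip_force: 0.0
```

Emit:
carry_out(deltas=[[[-13,-36,0,0,0,0,85],[-13,-36,0,0,0,0,85],[-13,-36,0,0,0,0,85],[-13,-36,0,0,0,0,85],[-13,-36,0,0,0,0,85]]])

```text
clock: 5.27
tcp_pos: [0.4289, -0.0496, 0.1948]
eef_rot: [0.0, 0.002, 1.0, -0.0]
ft_force: [-0.7, -0.0, 0.5]
width: 0.999
grip_force: 0.0
```

```bash
cat >> h.py <<'E'
def wpts(p,s,m):
    v,u=np.nonzero(m&(p["range_z"]>0)); z=p["range_z"][v,u]; K=p["intrinsics"]
    a,b=(u-K[0,2])/K[0,0],(v-K[1,2])/K[1,1]; th=np.hypot(a,b); k=np.tan(th)/np.maximum(th,1e-9)
    c=np.c_[a*k*z,b*k*z,z][th<1.4]; T=np.array(p["T_tool_cam"]); w,x,y,q=s["eef_rot"]
    t=c@T[:3,:3].T+T[:3,3]; return R.from_quat([x,y,q,w]).apply(t)+s["tcp_pos"],v[th<1.4],u[th<1.4]
E
python3 - <<'E'
from h import *
s=read_state();p=capture("wrist"); print(s["tcp_pos"],s["eef_rot"]); cv2.imwrite("pics/w1.png",p["frame"]); print(p["T_tool_cam"],p["intrinsics"])
P,v,u=wpts(p,s,np.ones((400,640),bool))
n=(np.hypot(P[:,0]-.43,P[:,1]+.05)<.05)&(P[:,2]>.03)&(P[:,2]<.12)
print(n.sum(),np.percentile(P[n],[3,50,97],axis=0))
t=P[n&(P[:,2]>.092)]; print(len(t),t.mean(0) if len(t) else "",np.ptp(t,0) if len(t) else "")
for l in("gold_jar","lemon_mid"):
  for b in boxes_of(p,l)[:2]: print(l,b)
E
```

```text
[ 0.42890759 -0.0495869   0.19482835] [ 3.56558116e-04  2.13691929e-03  9.99997651e-01 -7.25942550e-05]
[[ 6.45118719e-05 -9.54729677e-01 -2.97474773e-01  7.75450894e-02]
 [ 9.99999504e-01 -2.34185244e-04  9.68470164e-04  8.80782152e-05]
 [-9.94291409e-04 -2.97474687e-01  9.54729188e-01 -1.80643882e-01]
 [ 0.00000000e+00  0.00000000e+00  0.00000000e+00  1.00000000e+00]] [[309.70691629   0.         316.18051963]
 [  0.         309.70691629 201.39818505]
 [  0.           0.           1.        ]]
2270 [[ 0.40485741 -0.06830506  0.04257236]
 [ 0.42109533 -0.04930783  0.10139656]
 [ 0.44532376 -0.02913824  0.1030262 ]]
1749 [ 0.42616657 -0.04931589  0.1014134 ] [0.04356969 0.04341599 0.01201248]
lemon_mid {'at': [0.4333, -0.1999, 0.0473], 'p': 0.62}
```

View pics/w1.png

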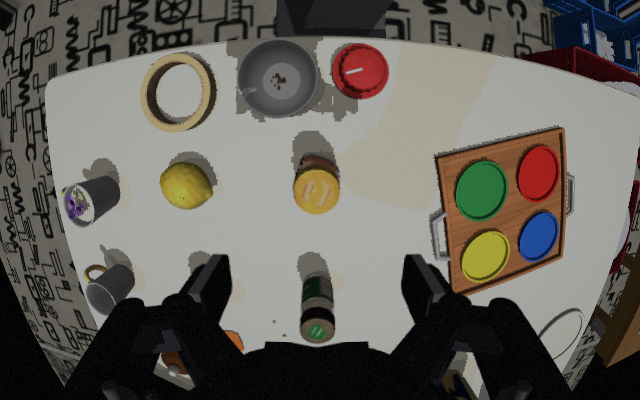

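The wrist view shows the gold lid centred under the tool at (317,190), the lemon at (187,185), the cup's handle at (95,272), and the tray with all four saucers at the right. The jar is within 3 mm of the tool axis, so I go down and grip.

Emit:
carry_out(deltas=[[[0,0,30,0,0,0,85],[0,0,40,0,0,0,85],[0,0,40,0,0,0,85],[0,0,41,0,0,0,85],[0,0,0,0,0,0,40]]], grip_force=30)

```text
clock: 5.83
tcp_pos: [0.4241, -0.0453, 0.0382]
eef_rot: [-0.005, 0.001, 1.0, 0.002]
ft_force: [-2.1, 0.4, -0.2]
width: 0.88
grip_force: 0.0
```

Emit:
carry_out(deltas=[[[0,0,0,0,0,0,35],[0,0,0,0,0,0,35],[0,0,0,0,0,0,35],[0,0,0,0,0,0,35],[0,0,0,0,0,0,35]]])

```text
clock: 6.25
tcp_pos: [0.4306, -0.0478, 0.0461]
eef_rot: [0.002, 0.0, 1.0, -0.001]
ft_force: [-0.3, 0.4, 8.0]
width: 0.506
grip_force: 30.6
```

Emit:
carry_out(deltas=[[[0,0,-15,0,0,0,35],[0,0,-25,0,0,0,35],[0,0,-20,0,0,0,35],[0,15,0,0,0,0,35],[0,30,0,0,0,0,35]]])

```text
clock: 6.67
tcp_pos: [0.4307, -0.004, 0.1065]
eef_rot: [0.003, 0.002, 1.0, -0.001]
ft_force: [0.8, 0.4, -1.5]
width: 0.501
grip_force: 31.4
```

Emit:
carry_out(deltas=[[[0,38,0,0,0,0,35],[0,38,0,0,0,0,35],[0,38,0,0,0,0,35],[0,38,0,0,0,0,35],[0,38,0,0,0,0,35]]])

```text
clock: 7.08
tcp_pos: [0.429, 0.1896, 0.1054]
eef_rot: [0.001, 0.0, 1.0, 0.0]
ft_force: [1.3, -0.6, -1.3]
width: 0.5
grip_force: 31.4
```

Emit:
carry_out(deltas=[[[0,38,0,0,0,0,35],[0,30,0,0,0,0,35],[0,15,0,0,0,0,35],[0,6,0,0,0,0,35],[0,0,0,0,0,0,35]]])

```text
clock: 7.5
tcp_pos: [0.4288, 0.2777, 0.1046]
eef_rot: [0.001, -0.001, 1.0, 0.0]
ft_force: [-0.7, -0.5, -0.8]
width: 0.502
grip_force: 31.5
```

```bash
cat >> h.py <<'E'
def saucers(p,s):
    P,v,u=wpts(p,s,np.ones((400,640),bool)); idx=np.full((400,640),-1); idx[v,u]=np.arange(len(v))
    for l in("yellow","red","blue","green"):
        for c in cut_out(p,l+"_saucer")[:1]:
            i=idx[c["region"]]; a=P[i[i>=0]]; a=a[a[:,2]<.025]
            if len(a): print(l,round(c["p"],2),len(a),np.round(a.mean(0),4),np.round((np.percentile(a,1,0)+np.percentile(a,99,0))/2,4))
E
python3 - <<'E'
from h import *
s=read_state();p=capture("wrist"); print(s["tcp_pos"],s["width"]); cv2.imwrite("pics/w2.png",p["frame"])
saucers(p,s)
E
```

```text
[0.42882606 0.27774327 0.10460879] 0.501552197054851
yellow 0.94 748 [0.5456 0.2055 0.0104] [0.5478 0.2026 0.011 ]
red 0.75 3646 [0.4102 0.2734 0.0097] [0.415  0.2749 0.011 ]
green 0.83 5221 [0.4511 0.1744 0.0094] [0.4507 0.1748 0.0109]
```

View pics/w2.png

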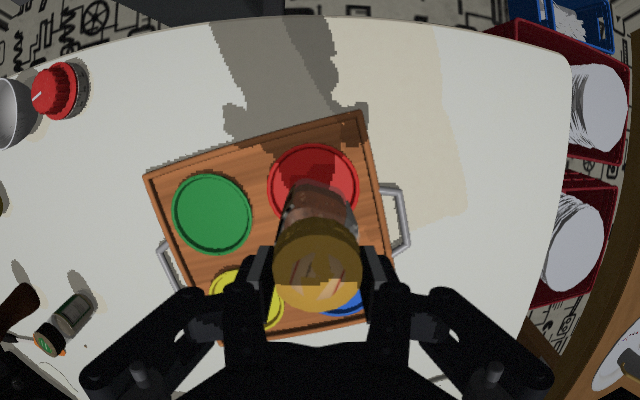

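The jar hangs centred over the red saucer at (312,185) and its visible part agrees with the top-view position. Now I lower it.

Emit:
carry_out(deltas=[[[1,0,15,0,0,0,35],[1,0,15,0,0,0,35],[0,0,12,0,0,0,35],[0,0,6,0,0,0,35],[0,0,1,0,0,0,35]]])

```text
clock: 8.17
tcp_pos: [0.4263, 0.2755, 0.0537]
eef_rot: [-0.001, 0.001, 1.0, -0.0]
ft_force: [0.3, -0.2, -1.3]
width: 0.509
grip_force: 31.5
```

Emit:
carry_out(deltas=[[[0,0,1,0,0,0,35],[0,0,1,0,0,0,35],[0,0,0,0,0,0,35],[0,0,0,0,0,0,35]]])

```text
clock: 8.5
tcp_pos: [0.4271, 0.2765, 0.0532]
eef_rot: [0.001, 0.0, 1.0, 0.0]
ft_force: [-0.9, -0.3, 1.2]
width: 0.499
grip_force: 31.7
```

Emit:
carry_out(deltas=[[[0,0,1,0,0,0,35],[0,0,0,0,0,0,35],[0,0,0,0,0,0,50],[0,0,0,0,0,0,60],[0,0,0,0,0,0,65]]])

```text
clock: 8.92
tcp_pos: [0.4267, 0.2766, 0.0517]
eef_rot: [0.0, -0.0, 1.0, 0.0]
ft_force: [0.4, 0.7, -0.1]
width: 0.765
grip_force: 0.0
```

Emit:
carry_out(deltas=[[[0,0,0,0,0,0,65],[0,0,-15,0,0,0,65],[0,0,-30,0,0,0,65],[0,0,-35,0,0,0,65],[0,0,-35,0,0,0,65]]])

```text
clock: 9.33
tcp_pos: [0.4261, 0.2763, 0.1675]
eef_rot: [-0.001, -0.0, 1.0, -0.0]
ft_force: [1.4, 0.3, 0.2]
width: 0.759
grip_force: 0.0
```

```bash
python3 - <<'E'
from h import *
s=read_state();p=capture("wrist"); print(s["tcp_pos"])
saucers(p,s)
P,v,u=wpts(p,s,np.ones((400,640),bool))
n=(np.hypot(P[:,0]-.426,P[:,1]-.276)<.035)&(P[:,2]>.1)&(P[:,2]<.12); t=P[n]
print(n.sum(),t.mean(0),np.ptp(t,0)) 
E
```

```text
[0.4260615  0.27625787 0.16750668]
yellow 0.72 3429 [0.5253 0.3015 0.0095] [0.5244 0.3017 0.0106]
red 0.9 1904 [0.4094 0.274  0.01  ] [0.4153 0.2747 0.0112]
blue 0.62 3407 [0.5252 0.3019 0.0095] [0.5242 0.3017 0.0107]
green 0.68 3704 [0.4512 0.1741 0.0093] [0.4508 0.1745 0.0109]
2207 [0.42313349 0.27497037 0.10848543] [0.04402217 0.04240895 0.0109109 ]
```

The jar stands upright in red, 2–3 mm off centre at the right height. Next is the empty cup, crossing high over the mill.

Emit:
carry_out(deltas=[[[0,0,-35,0,0,0,85],[-10,-30,-30,0,0,0,85],[-10,-38,0,0,0,0,85],[-10,-38,0,0,0,0,85],[-10,-38,0,0,0,0,85]]])

```text
clock: 10.0
tcp_pos: [0.4659, 0.1325, 0.2291]
eef_rot: [-0.001, -0.001, 1.0, -0.0]
ft_force: [0.4, 0.9, 0.2]
width: 0.997
grip_force: 0.0
```

Emit:
carry_out(deltas=[[[-10,-38,0,0,0,0,85],[-10,-38,0,0,0,0,85],[-10,-38,0,0,0,0,85],[-10,-38,0,0,0,0,85],[-10,-38,0,0,0,0,85]]])

```text
clock: 10.42
tcp_pos: [0.5158, -0.058, 0.2287]
eef_rot: [-0.001, 0.0, 1.0, 0.0]
ft_force: [0.7, 0.0, -0.9]
width: 0.996
grip_force: 0.0
```

Emit:
carry_out(deltas=[[[-10,-38,0,0,0,0,85],[-10,-38,0,0,0,0,85],[-10,-38,0,0,0,0,85],[-10,-38,0,0,0,0,85],[-10,-38,0,0,0,0,85]]])

```text
clock: 10.83
tcp_pos: [0.5659, -0.2479, 0.2283]
eef_rot: [-0.001, 0.0, 1.0, 0.001]
ft_force: [1.4, -0.6, 1.3]
width: 0.997
grip_force: 0.0
```

Emit:
carry_out(deltas=[[[-10,-35,0,0,0,0,85],[-9,-30,0,0,0,0,85],[0,0,0,0,0,0,85],[0,0,0,0,0,0,85]]])

```text
clock: 11.17
tcp_pos: [0.5848, -0.3127, 0.227]
eef_rot: [-0.002, 0.001, 1.0, 0.001]
ft_force: [-0.0, 0.5, -0.5]
width: 0.998
grip_force: 0.0
```

```bash
python3 - <<'E'
from h import *
s=read_state();p=capture("wrist"); print(s["tcp_pos"],s["joint_positions"]); cv2.imwrite("pics/w3.png",p["frame"])
P,v,u=wpts(p,s,np.ones((400,640),bool)); H=cv2.cvtColor(p["frame"],cv2.COLOR_BGR2HSV)[v,u]
n=(np.hypot(P[:,0]-.595,P[:,1]+.366)<.034)&(P[:,2]>.068)&(P[:,2]<.085); t=P[n]
print("cup rim",n.sum(),t.mean(0),fitc(t,.029,(.595,-.366)), (np.percentile(t,2,0)+np.percentile(t,98,0))/2)
q=(np.hypot(P[:,0]-.595,P[:,1]+.366)<.08)&(H[:,1]>90)&(H[:,0]>12)&(H[:,0]<40)&(P[:,2]>.015)&(P[:,2]<.085)
h=P[q]; print("handle",len(h),np.median(h,0) if len(h) else"")
n=(np.hypot(P[:,0]-.435,P[:,1]+.205)<.06)&(P[:,2]>.015)&(P[:,2]<.07)&(H[:,1]>90); L=P[n]
print("lemon",len(L),np.percentile(L,[3,50,97],axis=0) if len(L) else "")
for l in("flower_cup","cup_axis"):
  for b in boxes_of(p,l)[:2]: print(l,b)
E
```

```text
[ 0.58483521 -0.31268156  0.22696489] [-6.17407324e-01  4.62122258e-01  4.11680074e-01  1.52506796e+00
  5.92660910e-05 -6.15103290e-01]
cup rim 523 [ 0.59784898 -0.36847957  0.07336658] (array([ 0.59389921, -0.36588368]), np.float64(0.0008247509926022148)) [ 0.59421705 -0.36590604  0.07240696]
handle 197 [ 0.56482615 -0.3892154   0.05964871]
lemon 1835 [[ 0.41593153 -0.24033272  0.03328981]
 [ 0.44135011 -0.21591203  0.05025071]
 [ 0.4634217  -0.18610743  0.05898364]]
flower_cup {'at': [0.45, -0.3589, 0.0649], 'p': 0.59}
cup_axis {'at': [0.6027, -0.3729, 0.0372], 'p': 0.67}
```

View pics/w3.png

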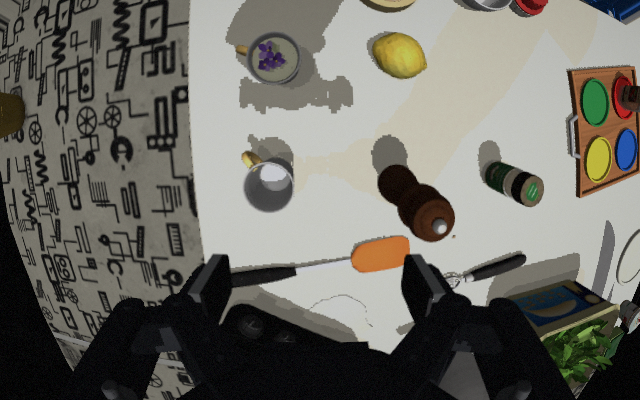

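The wrist view shows the cup at (268,186) with its handle to the upper left (250,158), well clear of the mill (420,205) and the flower cup (272,58). The cup axis is at (0.594, -0.366) and the handle line lies about 39°.

Emit:
carry_out(deltas=[[[-5,-27,0,0,0,0,85],[-5,-26,0,0,0,0,85],[0,0,0,0,0,-6.5,85],[0,0,0,0,0,-6.5,85],[0,0,0,0,0,-6.5,85]]])

```text
clock: 11.73
tcp_pos: [0.5953, -0.3631, 0.2303]
eef_rot: [-0.0, -0.173, 0.985, 0.0]
ft_force: [0.1, 0.4, 0.4]
width: 0.994
grip_force: 0.0
```

Emit:
carry_out(deltas=[[[0,0,0,0,0,-6.5,85],[0,0,0,0,0,-6.5,85],[0,0,0,0,0,-6.5,85],[0,0,30,0,0,0,85],[0,0,40,0,0,0,85]]])

```text
clock: 12.15
tcp_pos: [0.5969, -0.3637, 0.1637]
eef_rot: [0.002, -0.335, 0.942, -0.003]
ft_force: [1.3, -0.8, -0.1]
width: 0.997
grip_force: 0.0
```

```bash
cat >> h.py <<'E'
def to(x,y,z):
    s=read_state(); w,a,b,c=s["eef_rot"]; r=R.from_quat([a,b,c,w]); ty=r.apply([0,1,0])
    print("tool shift mm",np.round(r.inv().apply(np.array([x,y,z])-s["tcp_pos"])*1000,1),"yaw y",round(float(np.degrees(np.arctan2(ty[1],ty[0]))),1),"tcp",np.round(s["tcp_pos"],4))
E
python3 - <<'E'
from h import *
to(.594,-.366,.026)
s=read_state();p=capture("wrist")
P,v,u=wpts(p,s,np.ones((400,640),bool)); H=cv2.cvtColor(p["frame"],cv2.COLOR_BGR2HSV)[v,u]
n=(np.hypot(P[:,0]-.594,P[:,1]+.366)<.034)&(P[:,2]>.068)&(P[:,2]<.085); t=P[n]
print("cup rim",n.sum(),fitc(t,.029,(.595,-.366)))
q=(np.hypot(P[:,0]-.594,P[:,1]+.366)<.08)&(H[:,1]>90)&(H[:,0]>12)&(H[:,0]<40)&(P[:,2]>.015)&(P[:,2]<.085)
h=P[q]; print("handle",len(h),np.median(h,0) if len(h) else"")
E
```

```text
tool shift mm [  4.    1.1 137.7] yaw y 129.1 tcp [ 0.5969 -0.3637  0.1637]
cup rim 817 (array([ 0.59396756, -0.36693752]), np.float64(0.0008715240409712076))
handle 183 [ 0.56336508 -0.39191163  0.0655231 ]
```

Emit:
carry_out(deltas=[[[1,1,35,0,0,0,85],[1,0,38,0,0,0,85],[0,0,30,0,0,0,85],[0,0,20,0,0,0,85],[0,0,8,0,0,0,85]]])

```text
clock: 12.62
tcp_pos: [0.592, -0.3626, 0.0269]
eef_rot: [-0.001, -0.334, 0.942, 0.002]
ft_force: [-0.4, 0.3, -0.1]
width: 0.998
grip_force: 0.0
```

```bash
python3 - <<'E'
from h import *
to(.594,-.366,.026)
E
```

```text
tool shift mm [ 0.6 -3.9  0.9] yaw y 129.1 tcp [ 0.592  -0.3626  0.0269]
```

Emit:
carry_out(deltas=[[[0,-2,0,0,0,0,75],[0,0,0,0,0,0,45],[0,0,0,0,0,0,45],[0,0,0,0,0,0,45],[0,0,0,0,0,0,45]]], grip_force=30)

```text
clock: 13.03
tcp_pos: [0.595, -0.3665, 0.0309]
eef_rot: [0.001, -0.334, 0.943, -0.001]
ft_force: [-1.5, 0.7, -0.1]
width: 0.526
grip_force: 0.2
```

Emit:
carry_out(deltas=[[[0,0,0,0,0,0,45],[0,0,0,0,0,0,45],[0,0,-10,0,0,0,45],[0,0,-15,0,0,0,45],[0,0,0,0,0,0,45]]])

```text
clock: 13.45
tcp_pos: [0.5955, -0.3671, 0.0576]
eef_rot: [0.001, -0.334, 0.943, -0.002]
ft_force: [1.0, -1.1, 1.2]
width: 0.528
grip_force: 0.0
```

```bash
python3 - <<'E'
from h import *
s=read_state();p=capture("wrist"); cv2.imwrite("pics/w4.png",p["frame"]); print(s["grip_force"],s["width"],s["tcp_pos"])
E
```

```text
0.0 0.5278000166841152 [ 0.59545976 -0.36713081  0.05756979]
```

View pics/w4.png

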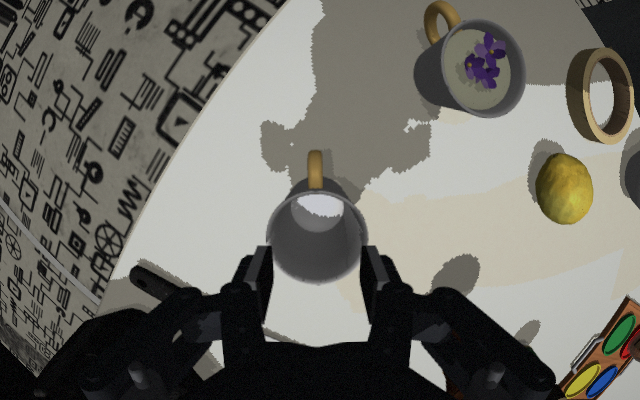

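The view shows the cup (318,235) between the fingers but with no grip force, and its handle at (315,165). I measure where the cup stands now.

```bash
python3 - <<'E'
from h import *
s=read_state();p=capture("wrist"); print(s["tcp_pos"])
P,v,u=wpts(p,s,np.ones((400,640),bool))
w,a,b,c=s["eef_rot"]; r=R.from_quat([a,b,c,w])
n=(v>185)&(v<285)&(u>262)&(u<375)&(P[:,2]>-.01)&(P[:,2]<.13)
t=P[n]; T=r.inv().apply(t-s["tcp_pos"])*1000
print(np.percentile(t,[1,50,99],axis=0)); 
for lo in np.arange(.03,.12,.01):
    m=(t[:,2]>lo)&(t[:,2]<lo+.01)
    if m.sum()>20: print(round(lo,2),m.sum(),np.round(np.percentile(T[m],[2,98],axis=0),1).tolist())
S=capture("scene")
for b in boxes_of(S,"cup_axis")[:1]+boxes_of(S,"flower_cup")[:1]: print(b)
cv2.imwrite("pics/s5.png",cv2.resize(S["frame"][190:310,360:480],None,fx=5,fy=5,interpolation=cv2.INTER_CUBIC))
E
```

```text
[ 0.59521702 -0.36694435  0.05627179]
[[ 5.60705958e-01 -4.01420421e-01 -4.11609316e-04]
 [ 6.02038153e-01 -3.56407917e-01  4.19566236e-02]
 [ 6.66800439e-01 -2.99085496e-01  1.22506563e-01]]
0.03 652 [[-23.6, -21.9, 16.5], [24.6, 25.2, 26.0]]
0.04 827 [[-24.2, -22.7, 6.5], [26.8, 26.0, 16.1]]
0.05 992 [[-25.1, -23.2, -3.5], [27.3, 27.0, 6.0]]
0.06 1330 [[-26.4, -24.5, -13.5], [32.4, 28.2, -3.9]]
0.07 1547 [[-27.0, -26.3, -19.9], [30.0, 30.1, -13.9]]
0.09 79 [[-7.1, -21.8, -43.8], [11.4, 26.5, -40.3]]
0.1 391 [[-7.8, -24.0, -53.4], [12.6, 28.6, -43.9]]
0.11 325 [[-1.9, -22.5, -63.4], [12.6, 27.0, -54.0]]
{'at': [0.5955, -0.3689, 0.0484], 'p': 0.72}
{'at': [0.4396, -0.3681, 0.0594], 'p': 0.84}
```

View pics/s5.png

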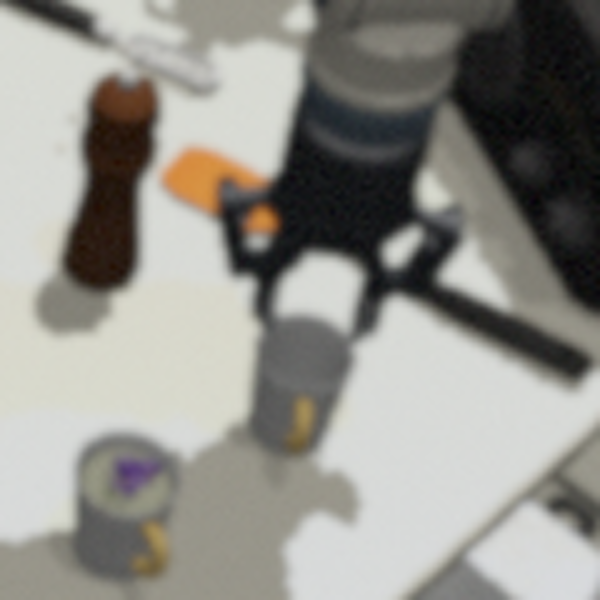

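The cup still stands on the table, so the fingers stopped at the commanded 45 mm without squeezing. I open, go down again and close with a smaller command.

Emit:
carry_out(deltas=[[[0,0,0,0,0,0,85],[0,0,0,0,0,0,85],[0,0,0,0,0,0,85],[0,0,0,0,0,0,85],[0,0,12,0,0,0,85]]])

```text
clock: 14.12
tcp_pos: [0.5954, -0.367, 0.0443]
eef_rot: [0.001, -0.334, 0.943, -0.002]
ft_force: [-0.2, -0.3, -0.3]
width: 0.995
grip_force: 0.0
```

Emit:
carry_out(deltas=[[[0,0,12,0,0,0,85],[0,0,0,0,0,0,50],[0,0,0,0,0,0,20],[0,0,0,0,0,0,20],[0,0,0,0,0,0,20]]], grip_force=30)

```text
clock: 14.53
tcp_pos: [0.5947, -0.3665, 0.0311]
eef_rot: [0.0, -0.334, 0.943, -0.0]
ft_force: [-0.0, -0.1, -0.3]
width: 0.661
grip_force: 31.8
```

Emit:
carry_out(deltas=[[[0,0,0,0,0,0,20],[0,0,0,0,0,0,20],[0,0,0,0,0,0,20]]])

```text
clock: 14.78
tcp_pos: [0.5948, -0.3665, 0.031]
eef_rot: [0.0, -0.334, 0.943, -0.001]
ft_force: [1.1, 0.0, 3.4]
width: 0.656
grip_force: 32.9
```

Emit:
carry_out(deltas=[[[0,0,-10,0,0,0,20],[0,0,-20,0,0,0,20],[0,0,-35,0,0,0,20],[0,0,-40,0,0,0,20],[0,0,-40,0,0,0,20]]])

```text
clock: 15.2
tcp_pos: [0.5937, -0.3657, 0.177]
eef_rot: [-0.0, -0.334, 0.943, 0.001]
ft_force: [1.0, -1.0, -1.7]
width: 0.656
grip_force: 32.2
```

Emit:
carry_out(deltas=[[[0,0,-35,0,0,0,20],[0,0,-15,0,0,0,20],[0,0,0,0,0,0,20]]])

```text
clock: 15.45
tcp_pos: [0.5952, -0.3668, 0.2308]
eef_rot: [0.002, -0.334, 0.943, -0.003]
ft_force: [0.5, -0.6, -1.7]
width: 0.66
grip_force: 32.3
```

```bash
python3 - <<'E'
from h import *
s=read_state();p=capture("wrist"); print(s["tcp_pos"],s["width"],s["grip_force"])
P,v,u=wpts(p,s,np.ones((400,640),bool)); w,a,b,c=s["eef_rot"]; T=R.from_quat([a,b,c,w]).inv().apply(P-s["tcp_pos"])*1000
n=(v>185)&(v<285)&(u>262)&(u<375)&(abs(T[:,1])<35)&(abs(T[:,0])<45)&(T[:,2]>-60)&(T[:,2]<50)
print(n.sum(),np.percentile(T[n],[2,50,98],axis=0)); to(.526,.303,.24)
E
```

```text
[ 0.59523929 -0.36684306  0.23084073] 0.6595649320524591 32.28777178981545
8769 [[-24.00695853 -24.68810534 -44.70203174]
 [ -7.74856337   1.6853484  -12.17342993]
 [ 34.9917585   28.72216985  24.68521792]]
tool shift mm [-368.   563.5  -14. ] yaw y 129.0 tcp [ 0.5948 -0.3665  0.2278]
```

The cup is held: its rim is 43–45 mm above the tool point, as expected. Now over to blue.

Emit:
carry_out(deltas=[[[-10,16,0,0,0,0,20],[-21.5,33,0,0,0,0,20],[-21.5,33,0,0,0,0,20],[-21.5,33,0,0,0,0,20],[-21.5,33,0,0,0,0,20]]])

```text
clock: 15.92
tcp_pos: [0.5744, -0.1889, 0.2234]
eef_rot: [-0.001, -0.334, 0.943, 0.001]
ft_force: [-0.2, 1.1, -1.5]
width: 0.654
grip_force: 32.3
```

Emit:
carry_out(deltas=[[[-21.5,33,0,0,0,0,20],[-21.5,33,0,0,0,0,20],[-21.5,33,0,0,0,0,20],[-21.5,33,0,0,0,0,20],[-21.5,33,0,0,0,0,20]]])

```text
clock: 16.33
tcp_pos: [0.554, 0.007, 0.2237]
eef_rot: [-0.001, -0.334, 0.943, 0.001]
ft_force: [1.0, 0.1, -1.7]
width: 0.654
grip_force: 32.3
```

Emit:
carry_out(deltas=[[[-21.5,33,0,0,0,0,20],[-21.5,33,0,0,0,0,20],[-21.5,33,0,0,0,0,20],[-21.5,33,0,0,0,0,20],[-21.5,33,0,0,0,0,20]]])

```text
clock: 16.75
tcp_pos: [0.5337, 0.2027, 0.2238]
eef_rot: [-0.001, -0.334, 0.943, 0.0]
ft_force: [1.5, -0.2, -1.2]
width: 0.655
grip_force: 32.3
```

Emit:
carry_out(deltas=[[[-21.5,33,0,0,0,0,20],[-21.5,33,0,0,0,0,20],[-10,16,0,0,0,0,20],[0,0,0,0,0,0,20]]])

```text
clock: 17.08
tcp_pos: [0.5229, 0.3017, 0.2231]
eef_rot: [-0.002, -0.336, 0.942, 0.0]
ft_force: [-0.1, -1.4, -0.9]
width: 0.657
grip_force: 32.3
```

```bash
python3 - <<'E'
from h import *
s=read_state();p=capture("wrist"); print(s["width"],s["grip_force"]); saucers(p,s)
to(.526,.303,.038)
E
```

```text
0.6573502945333785 32.275711254660564
yellow 0.86 3274 [0.552  0.2012 0.0094] [0.5515 0.2015 0.0108]
red 0.92 1487 [0.4375 0.2693 0.0103] [0.427  0.2752 0.0112]
blue 0.8 2449 [0.5192 0.2969 0.0095] [0.5239 0.3012 0.0106]
green 0.9 3514 [0.4514 0.1747 0.0094] [0.4516 0.175  0.0103]
tool shift mm [ -5.    3.8 186.7] yaw y 128.9 tcp [0.5247 0.297  0.2247]
```

Emit:
carry_out(deltas=[[[-1,1,30,0,0,0,20],[-1,1,40,0,0,0,20],[0,0,40,0,0,0,20],[0,0,30,0,0,0,20],[0,0,20,0,0,0,20]]])

```text
clock: 17.75
tcp_pos: [0.5238, 0.2988, 0.0619]
eef_rot: [-0.002, -0.333, 0.943, -0.0]
ft_force: [-0.9, 0.2, -0.2]
width: 0.656
grip_force: 32.3
```

Emit:
carry_out(deltas=[[[0,0,10,0,0,0,20],[0,0,5,0,0,0,20],[0,0,0,0,0,0,20],[0,0,0,0,0,0,20]]])

```text
clock: 18.08
tcp_pos: [0.5259, 0.3008, 0.0515]
eef_rot: [0.001, -0.334, 0.943, 0.0]
ft_force: [0.4, 0.4, 0.2]
width: 0.654
grip_force: 32.3
```

```bash
python3 - <<'E'
from h import *
to(.525,.302,.038)
E
```

```text
tool shift mm [-0.   1.6 13.5] yaw y 129.0 tcp [0.5259 0.3008 0.0515]
```

Emit:
carry_out(deltas=[[[0,0,6,0,0,0,20],[0,0,4,0,0,0,20],[0,0,2,0,0,0,20],[0,0,1,0,0,0,20],[0,0,0,0,0,0,20]]])

```text
clock: 18.5
tcp_pos: [0.5257, 0.3012, 0.038]
eef_rot: [0.001, -0.334, 0.943, 0.0]
ft_force: [-0.0, 0.1, 2.4]
width: 0.656
grip_force: 34.1
```

Emit:
carry_out(deltas=[[[0,0,1,0,0,0,20],[0,0,0,0,0,0,20],[0,0,0,0,0,0,20]]])

```text
clock: 18.75
tcp_pos: [0.5261, 0.3014, 0.0377]
eef_rot: [0.002, -0.334, 0.943, 0.0]
ft_force: [1.2, 0.6, 9.1]
width: 0.653
grip_force: 36.3
```

Emit:
carry_out(deltas=[[[0,0,0,0,0,0,65],[0,0,0,0,0,0,75],[0,0,0,0,0,0,80],[0,0,0,0,0,0,80],[0,0,-15,0,0,0,80]]])

```text
clock: 19.17
tcp_pos: [0.5235, 0.3002, 0.0487]
eef_rot: [-0.002, -0.334, 0.943, -0.0]
ft_force: [-0.1, 0.4, -0.2]
width: 0.937
grip_force: 0.0
```

Emit:
carry_out(deltas=[[[0,0,-30,0,0,0,80],[0,0,-40,0,0,0,80],[0,0,-40,0,0,0,80],[0,0,-40,0,0,0,80],[0,0,-20,0,0,0,85]]])

```text
clock: 19.58
tcp_pos: [0.5258, 0.3012, 0.2262]
eef_rot: [0.003, -0.334, 0.943, 0.0]
ft_force: [-0.1, 0.4, 0.3]
width: 0.995
grip_force: 0.0
```

```bash
python3 - <<'E'
from h import *
s=read_state();p=capture("wrist"); print(s["width"]); cv2.imwrite("pics/w6.png",p["frame"])
P,v,u=wpts(p,s,np.ones((400,640),bool))
n=(np.hypot(P[:,0]-.525,P[:,1]-.302)<.036)&(P[:,2]>.074)&(P[:,2]<.09); t=P[n]
print("cup rim",n.sum(),fitc(t,.029,(.525,.302)),np.percentile(t[:,2],97)); 
to(.44,-.207,.2)
E
```

```text
0.9948393862507985
cup rim 579 (array([0.52510449, 0.30078275]), np.float64(0.0009622053591813624)) 0.08307159421512465
tool shift mm [ 387.6 -340.6   26.2] yaw y 129.0 tcp [0.5266 0.3015 0.2285]
```

View pics/w6.png

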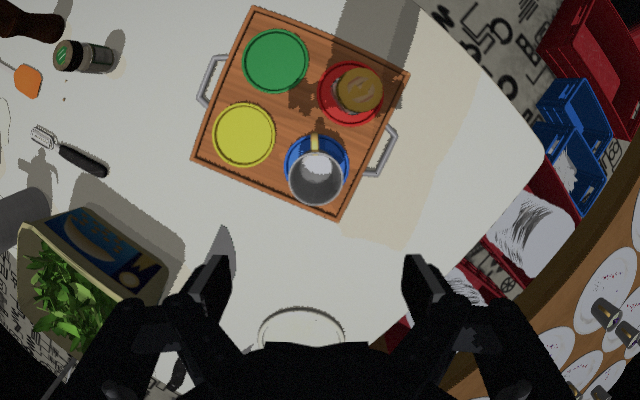

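The cup sits upright in the middle of blue (rim centre (0.525, 0.301)) at px (318,160), and the jar is in red at (350,92). Next is the lemon.

Emit:
carry_out(deltas=[[[15,-13,0,0,0,0,85],[30,-26,0,0,0,0,85],[30,-26,0,0,0,0,85],[30,-26,0,0,0,0,85],[30,-26,0,0,0,0,85]]])

```text
clock: 20.05
tcp_pos: [0.4929, 0.1236, 0.2209]
eef_rot: [-0.0, -0.334, 0.942, 0.0]
ft_force: [1.2, -0.5, 0.2]
width: 0.994
grip_force: 0.0
```

Emit:
carry_out(deltas=[[[30,-26,0,0,0,0,85],[30,-26,0,0,0,0,85],[30,-26,0,0,0,0,85],[30,-26,0,0,0,0,85],[30,-26,0,0,0,0,85]]])

```text
clock: 20.47
tcp_pos: [0.4582, -0.0721, 0.2212]
eef_rot: [0.0, -0.334, 0.943, -0.0]
ft_force: [1.4, 0.7, -0.5]
width: 1.001
grip_force: 0.0
```

Emit:
carry_out(deltas=[[[30,-26,0,0,0,0,85],[30,-26,0,0,0,0,85],[29,-27,0,0,0,0,85],[14,-14,0,0,0,0,85],[0,0,0,0,0,0,85]]])

```text
clock: 20.88
tcp_pos: [0.4369, -0.2113, 0.2205]
eef_rot: [-0.001, -0.332, 0.943, 0.0]
ft_force: [-0.0, -0.1, -0.3]
width: 0.993
grip_force: 0.0
```

```bash
python3 - <<'E'
from h import *
s=read_state();p=capture("wrist"); cv2.imwrite("pics/w7.png",p["frame"][60:360,120:520])
P,v,u=wpts(p,s,np.ones((400,640),bool)); H=cv2.cvtColor(p["frame"],cv2.COLOR_BGR2HSV)[v,u]
n=(np.hypot(P[:,0]-.44,P[:,1]+.207)<.06)&(P[:,2]>.015)&(P[:,2]<.07)&(H[:,1]>90); L=P[n]
print("lemon",len(L),"z",np.percentile(L[:,2],99))
(c,d,a)=cv2.minAreaRect((L[:,:2]*1000).astype(np.float32)); print("rect",c,d,a)
e=cv2.fitEllipse(cv2.convexHull((L[:,:2]*1000).astype(np.float32))); print("ellipse",e)
def ell(v,L=L):
    c,s_=np.cos(v[2]),np.sin(v[2]); d=L-[v[0],v[1],.031]
    x=c*d[:,0]+s_*d[:,1]; y=-s_*d[:,0]+c*d[:,1]
    return (np.sqrt((x/.036)**2+(y/.0285)**2+(d[:,2]/.029)**2)-1)*.03
for t in (0,.8,1.6,2.4):
    o=least_squares(ell,[.44,-.207,t],loss="soft_l1",f_scale=.002); print(np.round(o.x,4),np.degrees(o.x[2])%180,o.cost)
to(.44,-.207,.015)
E
```

```text
lemon 1904 z 0.059876799043959
rect (436.0342102050781, -210.1864471435547) (59.359134674072266, 55.35636901855469) 33.13739776611328
ellipse ((436.55950927734375, -209.44512939453125), (53.049442291259766, 68.51126861572266), 159.3342742919922)
[ 0.4403 -0.2073  0.8865] 50.79508446751631 0.002097196089517442
[ 0.4403 -0.2073  0.8865] 50.79486917654035 0.002097196089998856
[ 0.4403 -0.2073  0.8866] 50.79857814877205 0.002097196089051153
[ 0.4403 -0.2073  0.8866] 50.799180709090344 0.002097196090369375
tool shift mm [-3.900e+00 -2.000e-01  2.056e+02] yaw y 128.8 tcp [ 0.437  -0.2094  0.2206]
```

View pics/w7.png

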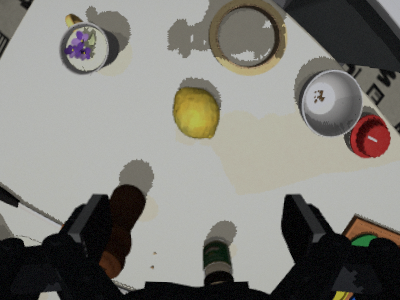

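The crop shows the lemon at (196,112) with its long axis nearly vertical in the picture, tilted by about 17°. That gives a world direction of about 57°, which agrees with the fits (51–69°). I turn the fingers across it and go down.

Emit:
carry_out(deltas=[[[-3,0,0,0,0,-6,85],[0,0,0,0,0,-6,85],[0,0,10,0,0,-6,85],[0,0,40,0,0,0,85],[0,0,40,0,0,0,85]]])

```text
clock: 21.35
tcp_pos: [0.441, -0.2052, 0.1315]
eef_rot: [0.001, -0.478, 0.878, -0.002]
ft_force: [-0.1, -0.3, -1.1]
width: 0.999
grip_force: 0.0
```

Emit:
carry_out(deltas=[[[0,0,40,0,0,0,85],[0,0,30,0,0,0,85],[0,0,20,0,0,0,85],[0,0,5,0,0,0,85],[0,0,0,0,0,0,85]]])

```text
clock: 21.77
tcp_pos: [0.4393, -0.2043, 0.0353]
eef_rot: [-0.001, -0.478, 0.879, 0.001]
ft_force: [0.3, -0.5, 0.5]
width: 0.996
grip_force: 0.0
```

```bash
python3 - <<'E'
from h import *
to(.44,-.2075,.012)
E
```

```text
tool shift mm [ 2.3 -2.4 23.3] yaw y 147.1 tcp [ 0.4393 -0.2043  0.0353]
```

Emit:
carry_out(deltas=[[[1,-1,15,0,0,0,85],[1,-1,7,0,0,0,85],[0,0,0,0,0,0,60],[0,0,0,0,0,0,25],[0,0,0,0,0,0,25]]], grip_force=25)

```text
clock: 22.18
tcp_pos: [0.441, -0.2087, 0.0153]
eef_rot: [0.0, -0.477, 0.879, -0.001]
ft_force: [-0.8, 0.1, 0.3]
width: 0.601
grip_force: 0.0
```

Emit:
carry_out(deltas=[[[0,0,0,0,0,0,25],[0,0,0,0,0,0,25],[0,0,0,0,0,0,25],[0,0,0,0,0,0,25]]])

```text
clock: 22.52
tcp_pos: [0.441, -0.2086, 0.0157]
eef_rot: [0.001, -0.477, 0.879, -0.001]
ft_force: [-1.2, 3.4, 13.5]
width: 0.301
grip_force: 13.3
```

```bash
python3 - <<'E'
from h import *
s=read_state();p=capture("wrist"); cv2.imwrite("pics/w8.png",p["frame"]);print(s["width"],s["grip_force"],s["ft_force"])
P,v,u=wpts(p,s,np.ones((400,640),bool)); H=cv2.cvtColor(p["frame"],cv2.COLOR_BGR2HSV)[v,u]
n=(np.hypot(P[:,0]-.44,P[:,1]+.207)<.08)&(P[:,2]>.01)&(P[:,2]<.1)&(H[:,1]>110)&(H[:,0]>18)&(H[:,0]<40); L=P[n]
print("lemon",len(L),np.percentile(L,[2,50,98],axis=0))
E
```

```text
0.3012565515038958 13.27239606063813 [-1.22549079  3.41889624 13.54984001]
lemon 7312 [[ 0.41143099 -0.2423069   0.03275966]
 [ 0.43232057 -0.2208623   0.05101778]
 [ 0.45529674 -0.1924498   0.05995296]]
```

View pics/w8.png

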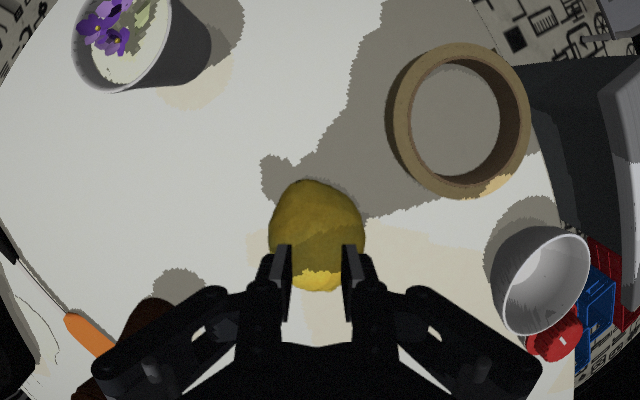

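The view shows the lemon pushed forward to (316,235), with the fingers closed to 25 mm round its rear end. It slipped out along its axis. I open, rise a little and measure again.

Emit:
carry_out(deltas=[[[0,0,0,0,0,0,60],[0,0,0,0,0,0,85],[0,0,0,0,0,0,85],[0,0,0,0,0,0,85],[0,0,-20,0,0,0,85]]])

```text
clock: 22.98
tcp_pos: [0.4388, -0.2073, 0.0318]
eef_rot: [-0.001, -0.477, 0.879, 0.002]
ft_force: [-0.2, -0.0, -0.2]
width: 0.978
grip_force: 0.0
```

Emit:
carry_out(deltas=[[[0,0,-40,0,0,0,85],[0,0,-30,0,0,0,85],[0,0,0,0,0,0,85],[0,0,0,0,0,0,85],[0,0,0,0,0,0,85]]])

```text
clock: 23.4
tcp_pos: [0.4402, -0.2082, 0.1037]
eef_rot: [-0.0, -0.477, 0.879, 0.0]
ft_force: [0.7, -0.3, -0.4]
width: 0.996
grip_force: 0.0
```

```bash
cat >> h.py <<'E'
def lemon(name):
    for k in range(2):
        s=read_state();p=capture("wrist")
        P,v,u=wpts(p,s,np.ones((400,640),bool)); H=cv2.cvtColor(p["frame"],cv2.COLOR_BGR2HSV)[v,u]
        n=(np.hypot(P[:,0]-.435,P[:,1]+.215)<.07)&(P[:,2]>.01)&(P[:,2]<.075)&(H[:,1]>100)&(H[:,0]>18)&(H[:,0]<40); L=P[n]
        print("tcp",s["tcp_pos"],"n",len(L),np.percentile(L,[1,50,99],axis=0).round(4).tolist())
        def ell(q):
            c,t=np.cos(q[2]),np.sin(q[2]); d=L-[q[0],q[1],q[3]]
            x=c*d[:,0]+t*d[:,1]; y=-t*d[:,0]+c*d[:,1]
            return (np.sqrt((x/.036)**2+(y/.0285)**2+(d[:,2]/.029)**2)-1)*.03
        o=min((least_squares(ell,[.435,-.215,t,.03],loss="soft_l1",f_scale=.002) for t in (0,.8,1.6,2.4)),key=lambda o:o.cost)
        print(np.round(o.x,4),np.degrees(o.x[2])%180,o.cost)
        e=cv2.fitEllipse(cv2.convexHull((L[:,:2]*1000).astype(np.float32))); print("hull",np.round(e[0],1),np.round(e[1],1),(e[2]+90)%180)
    cv2.imwrite(name,p["frame"][60:360,120:520])
    to(o.x[0],o.x[1],.012)
E
python3 -c "
from h import *
lemon('pics/w9.png')"
```

```text
tcp [ 0.44015047 -0.20822518  0.10372871] n 3910 [[0.41, -0.2424, 0.0321], [0.4337, -0.2157, 0.051], [0.4612, -0.1824, 0.0596]]
[ 0.4389 -0.2079  1.0834  0.0293] 62.07607566715961 0.001990650654278818
hull [ 419.4 -218.2] [ 61.5 110.6] 31.830642700195312
tcp [ 0.43986302 -0.20803199  0.10323038] n 3917 [[0.41, -0.2423, 0.0321], [0.4336, -0.2157, 0.0511], [0.4612, -0.1823, 0.0597]]
[ 0.4389 -0.2079  1.0847  0.0293] 62.14954833325037 0.002034572994932777
hull [ 417.3 -210.4] [75.4 98.2] 17.623046875
tool shift mm [ 0.4  0.6 91. ] yaw y 147.0 tcp [ 0.4398 -0.208   0.103 ]
```

View pics/w9.png

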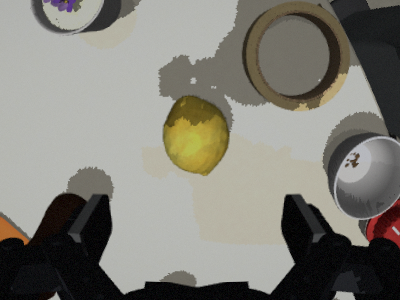

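The crop shows the lemon unmoved at (196,135), and the fit confirms it at (0.439, -0.208), right under the tool. So the fingers closed without catching it. I check from the depth picture where the finger pads really are in the tool frame.

```bash
cat >> h.py <<'E'
def fingers():
    s=read_state();p=capture("wrist"); w,a,b,c=s["eef_rot"]
    P,v,u=wpts(p,s,np.ones((400,640),bool)); T=R.from_quat([a,b,c,w]).inv().apply(P-s["tcp_pos"])*1000
    V=p["frame"][v,u].max(1)
    f=(abs(T[:,1])<75)&(abs(T[:,0])<30)&(T[:,2]<25)&(T[:,2]>-80)&(V<90)
    print("width",s["width"],"tcp",np.round(s["tcp_pos"],4),"n",f.sum())
    for lo in range(-60,25,8):
        for sg in(1,-1):
            m=f&(T[:,2]>=lo)&(T[:,2]<lo+8)&(T[:,1]*sg>0)
            if m.sum()>15: print("z",lo,"side",sg,m.sum(),"x",np.percentile(T[m,0],[2,98]).round(0),"y",np.percentile(T[m,1],[2,98]).round(0))
E
python3 -c "
from h import *
fingers()"
```

```text
width 0.9954003306160368 tcp [ 0.4398 -0.208   0.103 ] n 2911
z -60 side 1 260 x [-9. 12.] y [43. 54.]
z -60 side -1 268 x [-9. 12.] y [-52. -41.]
```

```bash
python3 - <<'E'
from h import *
s=read_state();p=capture("wrist"); w,a,b,c=s["eef_rot"]
P,v,u=wpts(p,s,np.ones((400,640),bool)); T=R.from_quat([a,b,c,w]).inv().apply(P-s["tcp_pos"])*1000
z=p["range_z"]; print("zmin",z[z>0].min(), "z at finger px",z[270,225],z[270,412],z[260,215],z[290,215],z[320,200], (z==0).mean())
for px in((265,225),(265,410),(290,215),(300,420),(330,190)):
    i=np.nonzero((v==px[0])&(u==px[1]))[0]; print(px,T[i].round(0), p["frame"][px])
E
```

```text
zmin 0.050028007 z at finger px 0.13861652 0.12945226 0.13325857 0.12206481 0.08338609 0.004609375
(265, 225) [[  7. -41. -57.]] [6 7 6]
(265, 410) [[  8.  45. -60.]] [9 8 7]
(290, 215) [[  5. -41. -75.]] [ 9  8 12]
(300, 420) [[  4.  43. -82.]] [13 11 11]
(330, 190) [[  18.  -35. -116.]] [ 8 12  8]
```

The depth points explain it. The fingertips are about 53 mm behind the reported TCP when open (about 40 mm behind when shut), so the fingers only brushed the lemon's top; the 25.7 mm closing matches a tip height near 55 mm. I go about 48 mm deeper than planned, watching the force.

Emit:
carry_out(deltas=[[[0,0,25,0,0,-5,85],[0,0,35,0,0,0,85],[0,0,30,0,0,0,85],[0,0,15,0,0,0,85],[0,0,5,0,0,0,85]]])

```text
clock: 24.02
tcp_pos: [0.4385, -0.2071, -0.0089]
eef_rot: [-0.001, -0.515, 0.857, 0.003]
ft_force: [-0.3, 0.5, -0.7]
width: 0.997
grip_force: 0.0
```

Emit:
carry_out(deltas=[[[0,0,0,0,0,0,85],[0,0,0,0,0,0,85],[0,0,0,0,0,0,85]]])

```text
clock: 24.27
tcp_pos: [0.4412, -0.2089, -0.0047]
eef_rot: [0.0, -0.515, 0.857, -0.001]
ft_force: [-0.3, -0.1, 0.8]
width: 0.992
grip_force: 0.0
```

```bash
python3 - <<'E'
from h import *
fingers(); to(.439,-.208,-.035)
E
```

```text
width 0.9916983179362301 tcp [ 0.4412 -0.2089 -0.0047] n 4952
z -60 side 1 492 x [-10.  14.] y [17. 50.]
z -60 side -1 631 x [-8. 12.] y [-47.  -8.]
z -52 side 1 418 x [-7. 29.] y [12. 44.]
z -52 side -1 382 x [-4. 28.] y [-41. -12.]
z -44 side 1 266 x [ 6. 30.] y [14. 30.]
z -44 side -1 193 x [ 6. 30.] y [-25. -12.]
z -36 side 1 48 x [18. 30.] y [17. 31.]
z -36 side -1 21 x [16. 30.] y [-23. -14.]
z -12 side 1 53 x [-2. 30.] y [ 4. 71.]
tool shift mm [ 0.2  2.5 30.4] yaw y 152.0 tcp [ 0.4412 -0.209  -0.0046]
```

Emit:
carry_out(deltas=[[[0,1,12,0,0,0,85],[0,1,8,0,0,0,85],[0,0,5,0,0,0,85],[0,0,3,0,0,0,85],[0,0,0,0,0,0,85]]])

```text
clock: 24.73
tcp_pos: [0.4385, -0.2074, -0.0341]
eef_rot: [-0.0, -0.515, 0.857, 0.0]
ft_force: [0.7, -0.1, -0.5]
width: 0.998
grip_force: 0.0
```

Emit:
carry_out(deltas=[[[0,0,0,0,0,0,70],[0,0,0,0,0,0,50],[0,0,0,0,0,0,40],[0,0,0,0,0,0,40],[0,0,0,0,0,0,40]]], grip_force=25)

```text
clock: 25.15
tcp_pos: [0.4391, -0.2077, -0.0331]
eef_rot: [0.0, -0.515, 0.857, -0.001]
ft_force: [-0.8, 1.3, 6.2]
width: 0.632
grip_force: 25.7
```

Emit:
carry_out(deltas=[[[0,0,0,0,0,0,40],[0,0,0,0,0,0,40]]])

```text
clock: 25.32
tcp_pos: [0.4391, -0.2077, -0.0331]
eef_rot: [0.0, -0.515, 0.857, -0.001]
ft_force: [-0.5, 0.9, 6.1]
width: 0.637
grip_force: 25.7
```

The lemon is gripped at 54 mm with 26 N. I lift it and carry it to yellow.

Emit:
carry_out(deltas=[[[0,0,-10,0,0,0,40],[0,0,-20,0,0,0,40],[0,0,-35,0,0,0,40],[0,0,-40,0,0,0,40],[-20,4,-40,0,0,0,40]]])

```text
clock: 25.73
tcp_pos: [0.4436, -0.1908, 0.1101]
eef_rot: [-0.0, -0.514, 0.858, -0.0]
ft_force: [1.3, 0.6, -1.9]
width: 0.634
grip_force: 26.9
```

Emit:
carry_out(deltas=[[[-37,8,0,0,0,0,40],[-37,8,0,0,0,0,40],[-37,8,0,0,0,0,40],[-37,8,0,0,0,0,40],[-37,8,0,0,0,0,40]]])

```text
clock: 26.15
tcp_pos: [0.4957, -0.0055, 0.1086]
eef_rot: [0.0, -0.515, 0.857, -0.0]
ft_force: [2.0, -1.2, -1.1]
width: 0.635
grip_force: 26.9
```

Emit:
carry_out(deltas=[[[-37,8,0,0,0,0,40],[-37,8,0,0,0,0,40],[-37,8,0,0,0,0,40],[-37,8,0,0,0,0,40],[-37,8,0,0,0,0,40]]])

```text
clock: 26.57
tcp_pos: [0.5472, 0.1769, 0.1084]
eef_rot: [-0.0, -0.515, 0.857, -0.0]
ft_force: [0.9, 0.0, -0.2]
width: 0.638
grip_force: 26.9
```

Emit:
carry_out(deltas=[[[-15,4,0,0,0,0,40],[-9,3,0,0,0,0,40],[0,0,0,0,0,0,40],[0,0,0,0,0,0,40]]])

```text
clock: 26.9
tcp_pos: [0.5518, 0.1987, 0.1081]
eef_rot: [-0.0, -0.515, 0.857, -0.0]
ft_force: [0.1, -0.6, -1.3]
width: 0.636
grip_force: 26.9
```

```bash
python3 - <<'E'
from h import *
to(.553,.2015,-.026); s=read_state();print(s["width"],s["grip_force"]); p=capture("wrist"); cv2.imwrite("pics/w10.png",p["frame"]); saucers(p,s)
E
```

```text
tool shift mm [ -3.1   0.2 134.1] yaw y 152.0 tcp [0.5518 0.1987 0.1081]
0.635849763469344 26.887279087677598
yellow 0.76 4863 [0.5468 0.1931 0.0094] [0.5512 0.1977 0.0105]
red 0.6 2229 [0.4321 0.2623 0.0103] [0.425  0.2716 0.0111]
blue 0.7 753 [0.5074 0.2784 0.0103] [0.5079 0.293  0.011 ]
green 0.87 6410 [0.4512 0.1743 0.0095] [0.4518 0.1742 0.0111]
```

View pics/w10.png

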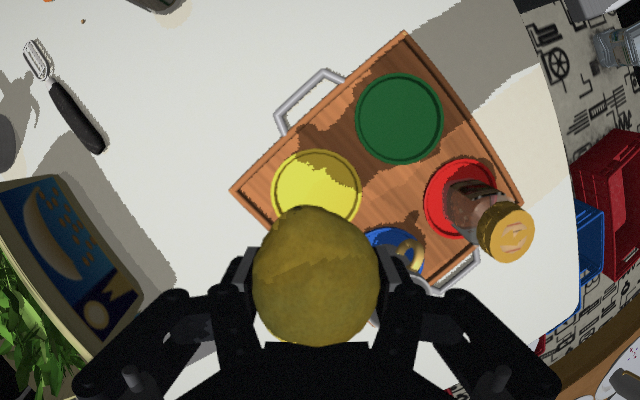

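The lemon (315,275) is held above the yellow saucer (315,190), and the cup and jar are clear of the fingers. Now I lower it.

Emit:
carry_out(deltas=[[[-2,0,30,0,0,0,40],[-1,0,40,0,0,0,40],[0,0,30,0,0,0,40],[0,0,15,0,0,0,40],[0,0,5,0,0,0,40]]])

```text
clock: 27.57
tcp_pos: [0.5518, 0.2008, -0.0144]
eef_rot: [-0.002, -0.515, 0.857, 0.001]
ft_force: [0.2, -0.2, -1.0]
width: 0.633
grip_force: 26.9
```

Emit:
carry_out(deltas=[[[0,0,5,0,0,0,40],[0,0,4,0,0,0,40],[0,0,2,0,0,0,40],[0,0,0,0,0,0,40],[0,0,0,0,0,0,40]]])

```text
clock: 27.98
tcp_pos: [0.5542, 0.2021, -0.0217]
eef_rot: [0.001, -0.515, 0.857, -0.0]
ft_force: [0.4, -0.4, -0.9]
width: 0.637
grip_force: 26.9
```

Emit:
carry_out(deltas=[[[0,0,2,0,0,0,40],[0,0,1,0,0,0,40],[0,0,1,0,0,0,40],[0,0,0,0,0,0,40],[0,0,0,0,0,0,40]]])

```text
clock: 28.4
tcp_pos: [0.5539, 0.2021, -0.0261]
eef_rot: [0.0, -0.515, 0.857, -0.0]
ft_force: [-0.5, -0.9, 5.0]
width: 0.637
grip_force: 27.1
```

Emit:
carry_out(deltas=[[[0,0,1,0,0,0,40],[0,0,0,0,0,0,40],[0,0,0,0,0,0,40]]])

```text
clock: 28.65
tcp_pos: [0.5539, 0.2021, -0.0262]
eef_rot: [0.001, -0.515, 0.857, -0.0]
ft_force: [-4.7, -0.6, 13.6]
width: 0.635
grip_force: 27.4
```

The lemon is down on the floor. I ease off and open slowly so it does not roll.

Emit:
carry_out(deltas=[[[0,0,-1,0,0,0,40],[0,0,0,0,0,0,55],[0,0,0,0,0,0,58],[0,0,0,0,0,0,61],[0,0,0,0,0,0,65]]])

```text
clock: 29.07
tcp_pos: [0.5536, 0.202, -0.0269]
eef_rot: [-0.0, -0.515, 0.857, 0.0]
ft_force: [0.4, -0.3, -0.6]
width: 0.762
grip_force: 0.0
```

Emit:
carry_out(deltas=[[[0,0,0,0,0,0,72],[0,0,0,0,0,0,78],[0,0,-10,0,0,0,78],[0,0,-25,0,0,0,78],[0,0,-40,0,0,0,78]]])

```text
clock: 29.48
tcp_pos: [0.5514, 0.2015, 0.0467]
eef_rot: [-0.003, -0.515, 0.857, 0.001]
ft_force: [1.5, -1.0, 0.2]
width: 0.91
grip_force: 0.0
```

Emit:
carry_out(deltas=[[[0,0,-40,0,0,0,85],[0,0,-40,0,0,0,85],[0,0,-40,0,0,0,85],[0,0,-20,0,0,0,85],[0,0,0,0,0,0,85]]])

```text
clock: 29.9
tcp_pos: [0.5555, 0.2025, 0.1949]
eef_rot: [0.004, -0.515, 0.857, -0.001]
ft_force: [0.9, -0.5, 0.5]
width: 0.994
grip_force: 0.0
```

```bash
python3 - <<'E'
from h import *
s=read_state();p=capture("wrist")
P,v,u=wpts(p,s,np.ones((400,640),bool)); H=cv2.cvtColor(p["frame"],cv2.COLOR_BGR2HSV)[v,u]
L=P[(np.hypot(P[:,0]-.553,P[:,1]-.2015)<.05)&(P[:,2]>.022)&(P[:,2]<.09)]
print("lemon",len(L),np.percentile(L,[1,50,99],axis=0).round(4).tolist())
def ell(q):
    c,t=np.cos(q[2]),np.sin(q[2]); d=L-[q[0],q[1],q[3]]; x=c*d[:,0]+t*d[:,1]; y=-t*d[:,0]+c*d[:,1]
    return (np.sqrt((x/.036)**2+(y/.0285)**2+(d[:,2]/.029)**2)-1)*.03
print(np.round(min((least_squares(ell,[.553,.2,t,.036],loss="soft_l1",f_scale=.002) for t in(0,.8,1.6,2.4)),key=lambda o:o.cost).x,4))
saucers(p,s); to(.6105,-.204,.25); print(s["joint_positions"])
cv2.imwrite("pics/w11.png",p["frame"])
E
```

```text
lemon 2376 [[0.5245, 0.1676, 0.0387], [0.5491, 0.1957, 0.0575], [0.5769, 0.2293, 0.0665]]
[0.5529 0.202  1.0969 0.0362]
yellow 0.68 1450 [0.547  0.1935 0.0111] [0.5519 0.2005 0.0112]
red 0.88 1498 [0.4315 0.2625 0.0102] [0.4252 0.2721 0.0106]
blue 0.72 1090 [0.5322 0.2832 0.0103] [0.5268 0.2907 0.0111]
green 0.85 3922 [0.4513 0.1745 0.0095] [0.4518 0.1745 0.011 ]
tool shift mm [ 331.5 -241.2  -62.7] yaw y 152.0 tcp [0.553  0.2019 0.1873]
[ 2.07612673e-01  3.23061095e-01  1.13968239e-01  1.35261241e+00
  1.21898899e-05 -8.74631894e-01]
```

View pics/w11.png

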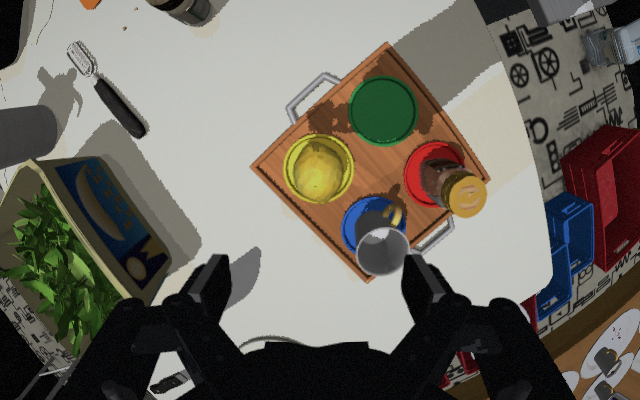

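The lemon lies centred in yellow (318,168), fitted middle (0.553, 0.202, 0.036); the cup is in blue, the jar in red and green is free. Last is the mill, using the real tip offset.

Emit:
carry_out(deltas=[[[15,-11,-30,0,0,0,85],[28,-20,-20,0,0,0,85],[30,-22,0,0,0,0,85],[30,-22,0,0,0,0,85],[30,-22,0,0,0,0,85]]])

```text
clock: 30.57
tcp_pos: [0.5766, 0.0377, 0.2376]
eef_rot: [-0.001, -0.515, 0.857, 0.0]
ft_force: [1.4, -0.1, -0.9]
width: 0.996
grip_force: 0.0
```

Emit:
carry_out(deltas=[[[30,-22,0,0,0,0,85],[30,-22,0,0,0,0,85],[30,-22,0,0,0,0,85],[30,-22,0,0,0,0,85],[30,-22,0,0,0,0,85]]])

```text
clock: 30.98
tcp_pos: [0.6031, -0.1468, 0.2371]
eef_rot: [-0.001, -0.515, 0.857, 0.001]
ft_force: [0.9, 0.9, 1.1]
width: 0.996
grip_force: 0.0
```

Emit:
carry_out(deltas=[[[25,-18,0,0,0,0,85],[15,-11,0,0,0,0,85],[6,-5,0,0,0,0,85],[0,0,0,0,0,0,85],[0,0,0,0,0,0,85]]])

```text
clock: 31.4
tcp_pos: [0.6119, -0.2006, 0.2379]
eef_rot: [-0.0, -0.515, 0.857, 0.001]
ft_force: [-0.5, 0.2, 0.4]
width: 0.998
grip_force: 0.0
```

```bash
python3 - <<'E'
from h import *
for k in range(2):
    s=read_state();p=capture("wrist")
    P,v,u=wpts(p,s,np.ones((400,640),bool))
    n=(np.hypot(P[:,0]-.6105,P[:,1]+.204)<.035); L=P[n&(P[:,2]>.118)&(P[:,2]<.155)]
    print("mill",len(L),fitc(L,.025,(.6105,-.204)),"zmax",np.percentile(P[n][:,2],99))
    T=P[n&(P[:,2]>.158)&(P[:,2]<.18)]; print("top",len(T),(np.percentile(T,2,0)+np.percentile(T,98,0))/2)
to(.61,-.204,.067)
E
```

```text
mill 612 (array([ 0.60670681, -0.20047871]), np.float64(0.0010050310469753004)) zmax 0.3779955630114187
top 1136 [ 0.60504192 -0.20358342  0.1661317 ]
mill 570 (array([ 0.60669205, -0.20047334]), np.float64(0.0008709887503715857)) zmax 0.3783645128310747
top 1123 [ 0.60486288 -0.20372434  0.16610511]
tool shift mm [  4.7  -0.2 171.6] yaw y 152.1 tcp [ 0.612  -0.1998  0.2386]
```

Emit:
carry_out(deltas=[[[2,1,20,0,0,0,85],[2,1,35,0,0,0,85],[0,0,35,0,0,0,85],[0,0,35,0,0,0,85],[0,0,25,0,0,0,85]]])

```text
clock: 31.92
tcp_pos: [0.6074, -0.2018, 0.0861]
eef_rot: [-0.0, -0.516, 0.857, 0.001]
ft_force: [0.9, 0.4, -0.3]
width: 1.001
grip_force: 0.0
```

Emit:
carry_out(deltas=[[[0,0,12,0,0,0,85],[0,0,6,0,0,0,85],[0,0,2,0,0,0,85],[0,0,0,0,0,0,85],[0,0,0,0,0,0,60]]], grip_force=45)

```text
clock: 32.33
tcp_pos: [0.6091, -0.204, 0.0698]
eef_rot: [0.001, -0.515, 0.857, -0.001]
ft_force: [0.4, 0.4, -0.1]
width: 0.883
grip_force: 0.0
```

Emit:
carry_out(deltas=[[[0,0,0,0,0,0,45],[0,0,0,0,0,0,30],[0,0,0,0,0,0,30],[0,0,0,0,0,0,30],[0,0,0,0,0,0,30]]])

```text
clock: 32.75
tcp_pos: [0.6089, -0.2045, 0.0699]
eef_rot: [0.001, -0.515, 0.857, -0.001]
ft_force: [-1.7, 1.6, 6.2]
width: 0.551
grip_force: 45.6
```

Emit:
carry_out(deltas=[[[0,0,-8,0,0,0,30],[0,0,-20,0,0,0,30],[0,0,-35,0,0,0,30],[0,0,-40,0,0,0,30],[0,0,-27,0,0,0,30]]])

```text
clock: 33.17
tcp_pos: [0.6085, -0.2043, 0.2022]
eef_rot: [0.001, -0.515, 0.857, -0.001]
ft_force: [1.6, -0.6, -3.3]
width: 0.55
grip_force: 47.4
```

Emit:
carry_out(deltas=[[[0,0,0,0,0,0,30],[-8,10,0,0,0,0,30],[-16,19,0,0,0,0,30],[-24,29,0,0,0,0,30],[-24,29,0,0,0,0,30]]])

```text
clock: 33.58
tcp_pos: [0.5637, -0.0986, 0.1965]
eef_rot: [-0.001, -0.514, 0.858, 0.001]
ft_force: [0.1, 1.7, -3.2]
width: 0.552
grip_force: 47.5
```

Emit:
carry_out(deltas=[[[-24,29,0,0,0,0,30],[-24,29,0,0,0,0,30],[-24,29,0,0,0,0,30],[-24,29,0,0,0,0,30],[-24,29,0,0,0,0,30]]])

```text
clock: 34.0
tcp_pos: [0.4914, 0.076, 0.1973]
eef_rot: [-0.001, -0.515, 0.857, 0.001]
ft_force: [0.6, 0.3, -2.4]
width: 0.553
grip_force: 47.5
```

Emit:
carry_out(deltas=[[[-24,29,0,0,0,0,30],[-20,25,0,0,0,0,30],[-16,19,0,0,0,0,30],[-8,10,0,0,0,0,30],[0,0,0,0,0,0,30]]])

```text
clock: 34.42
tcp_pos: [0.4497, 0.1755, 0.1974]
eef_rot: [-0.001, -0.516, 0.856, 0.001]
ft_force: [0.1, 0.3, -2.4]
width: 0.554
grip_force: 47.5
```

```bash
python3 - <<'E'
from h import *
to(.4522,.1753,.077); s=read_state();print(s["width"],s["grip_force"],s["ft_force"]); p=capture("wrist")
P,v,u=wpts(p,s,np.ones((400,640),bool)); w,a,b,c=s["eef_rot"]; T=R.from_quat([a,b,c,w]).inv().apply(P-s["tcp_pos"])*1000
F=p["frame"][v,u].astype(int); br=(F[:,2]>F[:,0]+12)&(np.hypot(T[:,0]+0,T[:,1])<40)
for lo in range(-100,90,15):
    m=br&(T[:,2]>=lo)&(T[:,2]<lo+15)
    if m.sum()>20: print("toolz",lo,m.sum(),"y",np.percentile(T[m,1],[3,97]).round(),"x",np.percentile(T[m,0],[3,97]).round())
E
```

```text
tool shift mm [ -1.1  -2.5 120.4] yaw y 152.2 tcp [0.4497 0.1755 0.1974]
0.5537351959102768 47.50060258273152 [ 0.10769671  0.34720425 -2.40943014]
toolz -100 5634 y [-16.  19.] x [-6. 20.]
toolz -85 2683 y [-19.  21.] x [ 5. 24.]
toolz -70 889 y [-15.  19.] x [14. 24.]
toolz -55 1676 y [-22.  24.] x [ 7. 25.]
toolz -40 294 y [-17.  21.] x [14. 25.]
toolz -25 185 y [-10.  16.] x [14. 21.]
toolz -10 435 y [-13.  19.] x [ 9. 20.]
toolz 5 514 y [-16.  21.] x [ 6. 22.]
toolz 20 564 y [-18.  25.] x [ 3. 24.]
toolz 35 536 y [-20.  27.] x [ 4. 26.]
toolz 50 168 y [-16.  26.] x [12. 27.]
```

The mill hangs straight under the tool. I lower it into green.

Emit:
carry_out(deltas=[[[-1,-2,25,0,0,0,30],[0,-2,35,0,0,0,30],[0,0,25,0,0,0,30],[0,0,15,0,0,0,30],[0,0,6,0,0,0,30]]])

```text
clock: 34.88
tcp_pos: [0.4545, 0.1711, 0.0894]
eef_rot: [-0.002, -0.515, 0.857, 0.001]
ft_force: [-0.8, -0.3, -3.8]
width: 0.548
grip_force: 47.5
```

Emit:
carry_out(deltas=[[[0,0,5,0,0,0,30],[0,0,3,0,0,0,30],[0,0,2,0,0,0,30],[0,0,0,0,0,0,30],[0,0,0,0,0,0,30]]])

```text
clock: 35.3
tcp_pos: [0.4567, 0.1723, 0.083]
eef_rot: [0.001, -0.515, 0.857, -0.0]
ft_force: [-0.4, 0.3, -2.1]
width: 0.551
grip_force: 47.5
```

Emit:
carry_out(deltas=[[[0,3,2,0,0,0,30],[0,0,2,0,0,0,30],[0,0,1,0,0,0,30],[0,0,0,0,0,0,30],[0,0,0,0,0,0,30]]])

```text
clock: 35.72
tcp_pos: [0.4536, 0.1737, 0.0774]
eef_rot: [-0.0, -0.515, 0.857, -0.0]
ft_force: [-0.3, -0.3, -2.3]
width: 0.553
grip_force: 47.5
```

Emit:
carry_out(deltas=[[[0,0,1,0,0,0,30],[0,0,0,0,0,0,30],[0,0,0,0,0,0,30]]])

```text
clock: 35.97
tcp_pos: [0.4539, 0.1738, 0.0769]
eef_rot: [0.001, -0.515, 0.857, -0.0]
ft_force: [-1.6, 0.2, 5.0]
width: 0.549
grip_force: 48.2
```

Contact at the expected height. I release, rise and move clear of the top camera, then check everything.

Emit:
carry_out(deltas=[[[0,0,0,0,0,0,50],[0,0,0,0,0,0,60],[0,0,0,0,0,0,70],[0,0,0,0,0,0,75],[0,0,0,0,0,0,75]]])

```text
clock: 36.38
tcp_pos: [0.4537, 0.1736, 0.0763]
eef_rot: [-0.0, -0.515, 0.857, -0.0]
ft_force: [0.1, -0.8, 0.3]
width: 0.879
grip_force: 0.0
```

Emit:
carry_out(deltas=[[[0,0,-15,0,0,0,75],[0,0,-30,0,0,0,75],[0,0,-40,0,0,0,75],[0,0,-40,0,0,0,75],[0,0,-35,0,0,0,75]]])

```text
clock: 36.8
tcp_pos: [0.4535, 0.1736, 0.2389]
eef_rot: [0.0, -0.515, 0.857, -0.0]
ft_force: [0.9, 0.4, 0.2]
width: 0.878
grip_force: 0.0
```

Emit:
carry_out(deltas=[[[35,0,0,0,0,0,75],[35,0,0,0,0,0,75],[35,0,0,0,0,0,75],[20,0,0,0,0,0,75],[0,0,0,0,0,0,75]]])

```text
clock: 37.22
tcp_pos: [0.3934, 0.0611, 0.2368]
eef_rot: [-0.0, -0.514, 0.858, -0.0]
ft_force: [-0.1, 0.4, -0.2]
width: 0.88
grip_force: 0.0
```

```bash
python3 - <<'E'
from h import *
s=read_state(); print(s["tcp_pos"],s["clock"]); cone=lambda z:.024+.006*(z-.007)/.074
S={n:capture(n) for n in("top","scene")}
spec={"gold_jar":(.022,.07,.104,(.425,.276)),"pepper_mill":(.025,.12,.165,(.452,.175)),"cup_axis":(cone,.025,.08,(.525,.302)),"dark_jar":(.0205,.07,.1,(.5916,-.0495)),"flower_cup":(cone,.015,.065,(.454,-.361))}
for n,p in S.items():
    Q=cloud(p,np.ones((400,640),bool))
    for l,(r,a,b,g) in spec.items():
        q=Q[np.hypot(*(Q[:,:2]-g).T)<.045]; t=q[(q[:,2]>a)&(q[:,2]<b)]
        print(n,l,len(t),np.round(fitc(t,r,g)[0],4) if len(t)>15 else "", "ztop",np.percentile(q[:,2],99).round(3), [np.round(x["at"],3).tolist() for x in boxes_of(p,l)[:1]])
    print("lemon",[np.round(x["at"],3).tolist() for x in boxes_of(p,"lemon_mid")[:1]])
    # lower/upper mill
    q=Q[np.hypot(*(Q[:,:2]-(.452,.175)).T)<.045]
    for a,b,r in((.022,.065,.026),(.12,.16,.025)):
        t=q[(q[:,2]>a)&(q[:,2]<b)]; print("mill",a,len(t),np.round(fitc(t,r,(.452,.175))[0],4) if len(t)>15 else "")
E
```

```text
[0.39337271 0.06107369 0.23678746] 37.2167
top gold_jar 113 [0.4261 0.2753] ztop 0.11 [[0.427, 0.266, 0.106]]
top pepper_mill 223 [0.4486 0.179 ] ztop 0.178 [[0.451, 0.166, 0.157]]
top cup_axis 347 [0.5256 0.2994] ztop 0.081 [[0.525, 0.307, 0.045]]
top dark_jar 27 [ 0.5902 -0.0486] ztop 0.107 [[0.582, -0.046, 0.105]]
top flower_cup 324 [ 0.4502 -0.3619] ztop 0.079 [[0.453, -0.354, 0.06]]
lemon [[0.551, 0.196, 0.058]]
mill 0.022 85 [0.4509 0.1799]
mill 0.12 129 [0.4503 0.1785]
scene gold_jar 127 [0.4282 0.2719] ztop 0.109 [[0.42, 0.255, 0.074]]
scene pepper_mill 191 [0.4568 0.1757] ztop 0.172 []
scene cup_axis 137 [0.5288 0.2967] ztop 0.083 [[0.543, 0.309, 0.058]]
scene dark_jar 90 [ 0.5935 -0.0506] ztop 0.107 [[0.581, -0.063, 0.065]]
scene flower_cup 315 [ 0.4542 -0.3614] ztop 0.08 [[0.443, -0.368, 0.062]]
lemon [[0.547, 0.185, 0.051]]
mill 0.022 150 [0.4566 0.176 ]
mill 0.12 152 [0.4561 0.1752]
```

All the pieces are upright and within about 5 mm of their saucers' middles, and the dark jar and flower cup have not moved.

```bash
python3 -c "
from bench import hand_in
print(hand_in())"
```

```text
the job is handed in; nothing more can be done
None
```

The job is handed in at about 38 s on the robot's clock: mill in green, gold-lidded jar in red, cup in blue and lemon in yellow, each measured within about 5 mm of its saucer's middle, with the dark jar and flower cup still where they stood; `hand_in()` returned no verdict.

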